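# Reverse a ratchet and snug down a benchwork bolt

### The arm

A 6-joint arm with a two-finger parallel gripper is mounted at the origin on the work surface. World frame = base frame: x ahead of the robot, y to its left, z up, the work surface at z = 0. Lengths are in m, angles in rad, forces in N, time in s.
With the tool pointing down it reaches from about 0.35 to 0.975 m from the base axis. Payload 4.9 kg.
Tool frame: the origin (TCP) lies at the very end of the fingers, on their centre line; the grasp point (between the pads) lies 19 mm behind it (manip.hold_point_z is the distance from the TCP to the grasp point, in m); z points along the fingers, y is the direction in which the jaws open and shut (so a half turn about z gives the same grasp; the last joint's range is limited). The gripper opens to 85 mm and grips with 20 to 120 N. Pads are 22 mm wide; open, the fingers measure 114 mm over their backs; the gripper's body (76 mm by 85 mm) begins 54 mm behind the grasp point. The pads swing forward as they close: fully open they stand 13 mm farther back than shut.
Start: joints at [-1.38, 0.053, 1.613, -0, 1.476, -0.119], TCP at [0.191, -0.595, 0.206] pointing down, gripper open.
Joint ranges: [-3.01, 3.01], [-1.01, 2.22], [0.06, 2.58], [-1.02, 4.17], [0.09, 2.62], [-3.14, 3.14]. Speed limits (rad/s): [2.57, 2.57, 3.14, 3.14, 3.14, 3.14].

### API

Orientations are given as a unit quaternion [w, x, y, z].
In Python, from plant import monitor, grab_frame, camera_params, ticket, manip gives the robot as it stands.
- The arm moves only by the tool play_rows, never from a script. Its argument "commands" is a list of rows, each an object of numbers: "dx", "dy", "dz": the shift along the tool's x, y, z in cm; "rx", "ry", "rz": the turn, a rotation vector about the tool's x, y, z in rad; "claw": the closure, from 0 (fully open) to 1 (shut). In form: [{"dx": .., "dy": .., "dz": .., "rx": .., "ry": .., "rz": .., "claw": ..}, ...]. A call has 1 to 5 rows; each row is the pose to reach, as a shift and turn from the pose measured when the call began, along the tool's axes at that moment; what a row does not reach only later rows make up. A row lasts 1/10 s, in which the tool goes at most 50 mm and 8.59 degrees, less where a joint would pass 70% of its speed; a pose out of reach is approached as far as the arm can. A call with a gripper value outside its range is refused whole. The fingers move at their own pace and stop on an object; the grip force is fixed at half the most. Time passes only in rows, so rows that repeat a pose let the fingers close. It gives the time, the measured TCP pose, the force and the opening at its end, in the units of the state.
- monitor.state(): the state, without advancing time (a new reading comes with each control period).
- grab_frame(name): name is "scene" or "top" or "wrist"; returns the picture (384x512x3 uint8, blue, green, red); there is no depth.
- camera_params(name): a dict with "fx", "fy", "cx", "cy" (pixels), "rvec" (rotation vector, rad) and "tvec" (3), from world to camera coordinates, as OpenCV has them; the wrist camera has in their place "tool_from_camera" (4x4, takes a point from camera to tool coordinates, whose origin is the TCP and whose axes are the flange's). Camera axes: x right, y down, z forward; pixel columns grow to the right and rows downward; lengths in m; the calibration is good to about 2 mm. A picture is of the moment at which its call begins: read the wrist's pose just before it. camera_params takes no time and is no camera call.
- ticket.job_done(): hands the job in, once; it reports no verdict.
The state is a dict: "time": time; "joint_pos": joint angles; "joint_vel": joint speeds; "joint_efforts": joint torques, N m; "tool_pos": TCP position; "tool_rot": TCP orientation; "contact_force": force on the tool from outside, world axes, zero at the start; "ft_torque": the same for the moment, N m; "gripper_width": opening from 0.0 (shut) to 1.0 (fully open).
Only numpy, scipy, OpenCV 4.12 (cv2) and the standard library are available. Lean on these libraries where they do the work, as an engineer would, in place of code of your own. Each camera call takes 0.05 s, during which the arm holds its last target.

### The job

The ratchet on the benchwork bolt is still set to loosen: flip its reversing lever right over to tighten, then swing the handle back and forth to run the lock nut down until the joint is snug at about 1 N m of torque (some 7 N at the middle of the grip), never going past 1.4 N m or the washer crushes the plywood. Leave the ratchet on the bolt, set to tighten, let go of it, and leave the other things lying about undisturbed.

Things in the scene. Friction and masses are not known exactly. Their poses are not given: they have to be found in the camera images.
- frame: pine benchwork fixed to the bench: girder 89 x 500 x 38 mm lying flat along its y, stringer leaving it along +x (away from the robot). Origin on the bench straight under the ratchet's bolt, z up. Two pine uprights (19 mm thick, tops 115 mm above the bench) stand 60 mm left and right of the bolt; the ratchet's shank runs against them, which limits its swing
- gusset: plywood plate 12 mm thick bolted on top of girder and stringer, fixed to the frame, with the 38 mm washer (2.5 mm thick) under the nut and four finished bolts. Origin on the bolt axis at the plywood's top face, 50 mm above the bench
- bolt_axis (a point): point on the vertical bolt axis at the top of the ratchet's round head (45 mm diameter, 120 mm above the bench). The ratchet swings about this axis and stays on its nut
- handle_grip (a point): middle of the ratchet's handle grip: a level round steel bar about 24 mm thick, its axis 105 mm above the bench, this point 145 mm from the bolt axis. The grip runs from 88 to 196 mm from the bolt axis; between it and the head is a flat shank 18 mm wide. Only the bench and the flat track piece lie under the grip
- lever_tip (a point): centre of the top of the thumb tab on the ratchet's reversing lever, 132 mm above the bench. The tab is 12 mm long (along the lever), 7 mm wide and 11 mm high. The lever lies on top of the head; its vertical pivot is 24 mm from the bolt axis towards the handle, and this point 21.5 mm beyond the pivot, towards the handle
- wrench (a joint): swing (rad) of the ratchet, positive anticlockwise from above; 0 = handle along the frame's -x (towards the robot); stops at -0.80 and +0.80, by the uprights. Set to tighten, it drives the nut when swung clockwise and clicks back anticlockwise at about 0.2 N m; up to 0.4 rad of each forward swing is lost before a tooth of the 16-tooth wheel catches
- spare_socket: spare steel socket, 25 mm diameter, 38 mm tall, standing on the girder; origin at the centre of its foot
- pencil: flat carpenter's pencil, 125 x 13 x 7 mm, lying on the girder; origin under the middle of its body, x along it
- tape_measure: grey tape measure, 52 x 30 x 50 mm, standing on the girder beyond the spare socket; origin at the centre of its foot
- glue_bottle: white glue bottle, 58 mm diameter, 165 mm tall, standing on the bench; origin at the centre of its foot
- solvent_can: steel can, 66 mm diameter, 115 mm tall, standing on the bench; origin at the centre of its foot
- screw_box: open cardboard box of screws, 110 x 80 x 45 mm, on the bench; origin under its centre
- track_piece: short piece of model track on cork, 225 x 44 x 10 mm, lying flat on the bench under the handle's sweep; origin under its centre, x along it
- offcut: pine offcut 150 x 64 x 38 mm on the bench; origin under its centre, x along it
- lever (a joint): angle (rad) of the reversing lever from the handle's line, positive anticlockwise from above; stops at +0.36 and -0.36. It starts by +0.36, set to loosen (tab leans to the anticlockwise side); pushed over to its other stop, below -0.28, it is set to tighten. A stiff pivot: it stays where it is left and takes 2 to 4 N at the tab. Pushing it may swing the whole ratchet up to 0.3 rad
- socket: steel socket (27 mm diameter) under the ratchet's head with the flanged lock nut in it, turning together; origin on the bolt axis at the plywood's top face, z up. Right-hand thread, 3.1 mm a turn: clockwise from above tightens. Nut meets washer after 1.1 to 2.8 rad. Running free takes 0.4 to 0.5 N m at the handle, so it stays put on back swings; then torque climbs 0.5 to 0.8 N m per rad

How it is judged:
By the outcome, as a careful person would: the job done as asked, in the order asked, and still so for the second after the job is handed in, with the robot touching nothing.
It also fails if it takes over 72 s, if anything falls off the work surface, if the arm or the gripper's body presses on something with over 40 N, if the wrist force passes 120 N, or if a joint passes its speed limit or range.

## Working session

There is one attempt and no reset: what is moved stays moved. The work goes in short steps, Python scripts to look and compute and a tool call to move; the robot and the scene stay as the last step left them, time stands still between calls to the robot, and variables do not carry over. Pictures are saved under pics/ and viewed, and the job is handed in when it is done.

Besides the shell and the picture viewer there is one more tool, called after "Request:" as name([rows], argument=value, ...), one row to a line, values as JSON. play_rows: Moves the arm, as the interface text tells. Its arguments: {"type":"object","properties":{"commands":{"type":"array"}},"required":["commands"]}

```bash
ls; mkdir -p pics; python3 - <<'E'
from plant import monitor, grab_frame, camera_params, ticket, manip
import cv2
print(monitor.state()); print(manip.hold_point_z)
for n in ["scene","top","wrist"]:
    f=grab_frame(n); cv2.imwrite(f"pics/{n}0.png",f); print(n,camera_params(n))
E
```

```text
pics
{'time': 0.0, 'joint_pos': array([-1.37999376e+00,  5.33504036e-02,  1.61429531e+00, -1.51403709e-05,
        1.47601024e+00, -1.18990771e-01]), 'joint_vel': array([-0.00023573,  0.00057992,  0.00061485,  0.00054869, -0.00303823,
        0.00030595]), 'joint_efforts': array([-1.69085208e-03, -3.93679583e+01, -3.70178318e+01, -2.23491811e-04,
        7.23318910e-03,  1.30746596e-05]), 'tool_pos': array([ 0.19041044, -0.59457598,  0.2046663 ]), 'tool_rot': array([-1.03071497e-03,  9.88026840e-01,  1.54278642e-01, -4.45649824e-05]), 'contact_force': array([ 0.55154455,  0.62275911, -0.66151211]), 'ft_torque': array([0.02986188, 0.01496148, 0.00843165]), 'gripper_width': 1.0026448290995684}
0.0187
scene {'fx': 369.85878163386684, 'fy': 369.85878163386684, 'cx': 259.6092284178127, 'cy': 186.9483547720259, 'rvec': array([ 1.2756702 ,  2.43237911, -0.77923025]), 'tvec': array([ 0.29106932, -0.29377911,  1.5225337 ])}
top {'fx': 354.9865291203442, 'fy': 354.9865291203442, 'cx': 260.04502938054486, 'cy': 190.16537222717855, 'rvec': array([ 2.1636413 , -2.104025  ,  0.17251928]), 'tvec': array([0.0033915 , 0.56575219, 1.09007127])}
wrist {'fx': 298.34860946310727, 'fy': 298.34860946310727, 'cx': 255.18608356071044, 'cy': 190.8022982344344, 'tool_from_camera': array([[ 4.77036213e-04, -9.47198972e-01, -3.20646034e-01,
         8.35741103e-02],
       [ 9.99999814e-01,  5.73466546e-04, -2.06304744e-04,
        -1.00817769e-04],
       [ 3.79291416e-04, -3.20645876e-01,  9.47199070e-01,
        -1.68285174e-01],
       [ 0.00000000e+00,  0.00000000e+00,  0.00000000e+00,
         1.00000000e+00]])}
```

View pics/scene0.png

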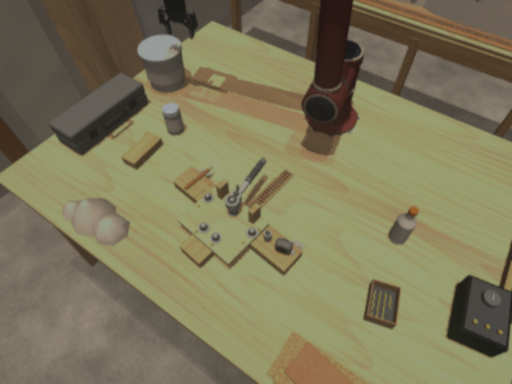

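View pics/top0.png

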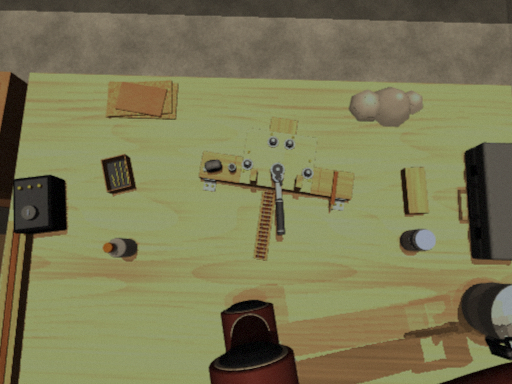

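View pics/wrist0.png

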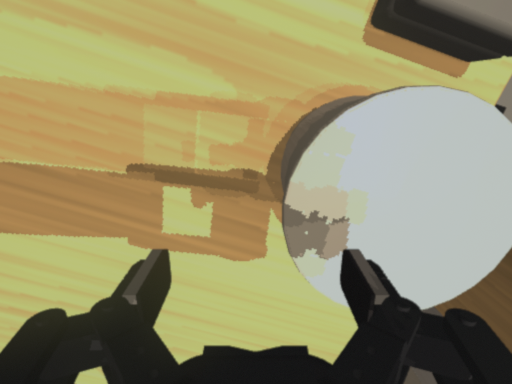

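The top view shows the ratchet head near (278,172), with the handle running down to (281,233). A large pail stands beside the gripper. I'll zoom in on the ratchet next.

```bash
cat > h.py <<'E'
import numpy as np, cv2
from scipy.spatial.transform import Rotation as R
from plant import monitor, grab_frame, camera_params, ticket, manip
def toolT(st=None):
    st=st or monitor.state(); q=st['tool_rot']; T=np.eye(4)
    T[:3,:3]=R.from_quat([q[1],q[2],q[3],q[0]]).as_matrix(); T[:3,3]=st['tool_pos']; return T
def ray(n,uv,T=None):
    p=camera_params(n); d=np.array([(uv[0]-p['cx'])/p['fx'],(uv[1]-p['cy'])/p['fy'],1.])
    if n=='wrist':
        M=T@p['tool_from_camera']; return M[:3,3],M[:3,:3]@d
    Rm=cv2.Rodrigues(p['rvec'])[0]; return -Rm.T@p['tvec'],Rm.T@d
def onz(n,uv,z,T=None):
    o,d=ray(n,uv,T); return o+d*(z-o[2])/d[2]
def proj(n,X,T=None):
    p=camera_params(n)
    if n=='wrist':
        M=np.linalg.inv(T@p['tool_from_camera']); c=M[:3,:3]@X+M[:3,3]
    else: c=cv2.Rodrigues(p['rvec'])[0]@X+p['tvec']
    return np.array([p['fx']*c[0]/c[2]+p['cx'],p['fy']*c[1]/c[2]+p['cy']])
def totool(v,T=None):
    T=toolT() if T is None else T; return T[:3,:3].T@np.asarray(v)
def crop(f,x,y,w,h,k,name):
    c=cv2.resize(f[y:y+h,x:x+w],None,fx=k,fy=k,interpolation=cv2.INTER_CUBIC); cv2.imwrite('pics/'+name,c)
E
python3 - <<'E'
from h import *
f=cv2.imread('pics/top0.png'); crop(f,190,110,180,135,4,'top0c.png')
f=cv2.imread('pics/scene0.png'); crop(f,165,140,150,130,5,'scene0c.png')
print(toolT())
for uv,z in [((278,172),.12),((281,233),.105)]: print(onz('top',uv,z))
E
```

```text
[[ 9.52411040e-01  3.04816549e-01 -2.84882548e-04  1.90434921e-01]
 [ 3.04816599e-01 -9.52409673e-01  1.62968284e-03 -5.94707995e-01]
 [ 2.25429406e-04 -1.63896486e-03 -9.99998631e-01  2.04930235e-01]
 [ 0.00000000e+00  0.00000000e+00  0.00000000e+00  1.00000000e+00]]
[ 0.6103309  -0.03383801  0.12      ]
[ 0.42832187 -0.04709155  0.105     ]
```

View pics/top0c.png

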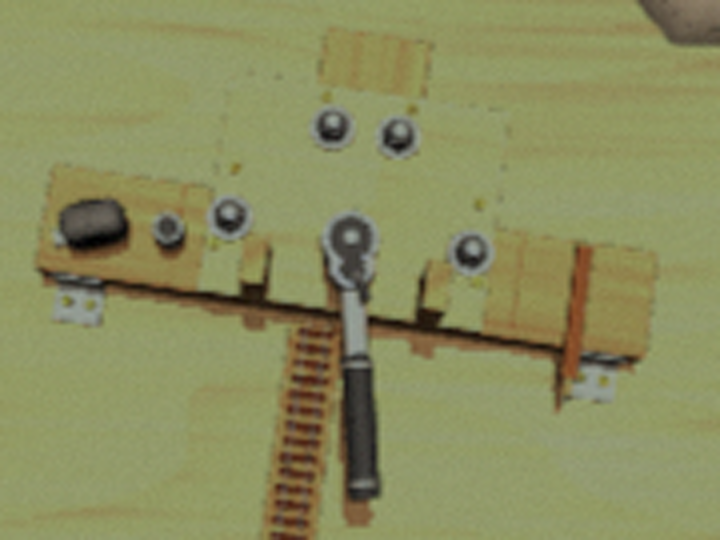

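View pics/scene0c.png

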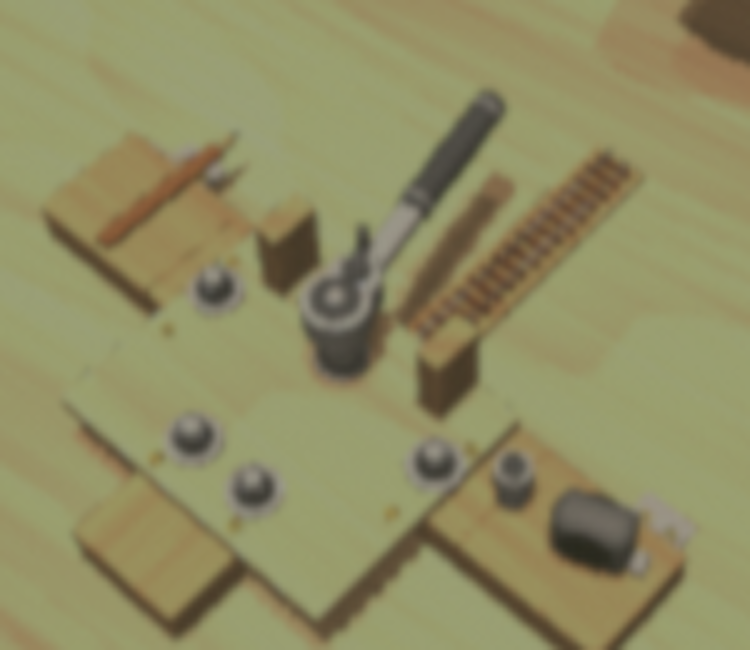

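The lever tab sits on the right (−y) side of the shank, so it has to be pushed toward +y (image left). Tightening also swings the handle toward +y. I'll lift and move over the bolt to measure with the wrist camera.

```bash
python3 - <<'E'
from h import *
g=lambda c,z: onz('top',(190+(c[0]+.5)/4-.5,110+(c[1]+.5)/4-.5),z)
b=g((351,237),.12); s=g((356,330),.105); e=g((365,490),.105); t=g((360,275),.132)
print('bolt',b,'sh',s,'end',e,'tab?',t, 'can',onz('top',(420,240),.115))
print('yaw handle',np.arctan2(*(b-e)[[1,0]]))
u1=g((255,243),.115);u2=g((437,275),.115);print(u1,u2)
v=u1-u2;print('frame yaw',np.arctan2(-v[0],v[1]))
a=g((45,275),.038);c=g((560,355),.038);v=a-c;print('girder yaw',np.arctan2(-v[0],v[1]))
# scene view of head
o1,d1=ray('scene',(165+340/5,140+293/5)); print('scene',onz('scene',(165+340/5,140+293/5),.12))
T=toolT(); print(totool(np.array([0.5,-0.04,.30])-T[:3,3],T)*100)
E
```

```text
bolt [ 0.61993486 -0.03175901  0.12      ] sh [ 0.55129953 -0.03763204  0.105     ] end [ 0.43089989 -0.0466721   0.105     ] tab? [ 0.58843262 -0.03851798  0.132     ] can [ 0.41884859 -0.45500425  0.115     ]
yaw handle 0.07872754107136624
[0.61439801 0.04075108 0.115     ] [ 0.5934843  -0.09753769  0.115     ]
frame yaw -0.1500947379664344
girder yaw -0.12852407531461693
scene [ 0.61665467 -0.02781735  0.12      ]
[ 46.39388353 -43.41045163  -9.4253826 ]
```

Request:
play_rows([
  {"dz": -5},
  {"dz": -10},
  {"dz": -15},
  {"dz": -15},
])

```text
invalid input
```

Request:
play_rows([
  {"dx": 0, "dy": 0, "dz": -5, "rx": 0, "ry": 0, "rz": 0, "claw": 0},
  {"dx": 0, "dy": 0, "dz": -10, "rx": 0, "ry": 0, "rz": 0, "claw": 0},
  {"dx": 0, "dy": 0, "dz": -14, "rx": 0, "ry": 0, "rz": 0, "claw": 0},
])

```text
time: 0.45
tool_pos: [0.1905, -0.5949, 0.3474]
tool_rot: [-0.0, 0.988, 0.154, -0.0]
contact_force: [-0.5, -1.0, 0.2]
gripper_width: 0.998
```

Request:
play_rows([
  {"dx": 3.9, "dy": -3, "dz": 0, "rx": 0, "ry": 0, "rz": 0.05, "claw": 1},
  {"dx": 7.8, "dy": -6, "dz": 0, "rx": 0, "ry": 0, "rz": 0.1, "claw": 1},
  {"dx": 11.7, "dy": -9, "dz": 0, "rx": 0, "ry": 0, "rz": 0.15, "claw": 1},
  {"dx": 15.6, "dy": -12, "dz": 0, "rx": 0, "ry": 0, "rz": 0.2, "claw": 1},
  {"dx": 19.5, "dy": -15, "dz": 0, "rx": 0, "ry": 0, "rz": 0.23, "claw": 1},
])

```text
time: 0.95
tool_pos: [0.3311, -0.3908, 0.3471]
tool_rot: [-0.0, 0.999, 0.039, -0.0]
contact_force: [1.1, -0.3, 1.0]
gripper_width: 0.147
```

```bash
python3 - <<'E'
from h import *
T=toolT(); print(T[:3,3],totool(np.array([0.58,-0.035,.25])-T[:3,3],T)*100)
E
```

```text
[ 0.33110937 -0.39082917  0.34710089] [ 27.57509384 -33.53773844   9.73291299]
```

Request:
play_rows([
  {"dx": 3.1, "dy": -3.8, "dz": 0, "rx": 0, "ry": 0, "rz": 0, "claw": 1},
  {"dx": 6.2, "dy": -7.6, "dz": 0, "rx": 0, "ry": 0, "rz": 0, "claw": 1},
  {"dx": 9.3, "dy": -11.4, "dz": 1, "rx": 0, "ry": 0, "rz": 0, "claw": 1},
  {"dx": 12.4, "dy": -15.2, "dz": 2, "rx": 0, "ry": 0, "rz": 0, "claw": 1},
  {"dx": 15.5, "dy": -19, "dz": 3, "rx": 0, "ry": 0, "rz": 0, "claw": 1},
])

```text
time: 1.45
tool_pos: [0.4715, -0.1875, 0.3168]
tool_rot: [-0.0, 0.999, 0.039, 0.0]
contact_force: [0.6, -0.5, 0.7]
gripper_width: -0.003
```

Request:
play_rows([
  {"dx": 3.0, "dy": -3.6, "dz": 1.5, "rx": 0, "ry": 0, "rz": 0, "claw": 1},
  {"dx": 6.0, "dy": -7.2, "dz": 3, "rx": 0, "ry": 0, "rz": 0, "claw": 1},
  {"dx": 9, "dy": -10.8, "dz": 5, "rx": 0, "ry": 0, "rz": 0, "claw": 1},
  {"dx": 12, "dy": -14.5, "dz": 6.5, "rx": 0, "ry": 0, "rz": 0, "claw": 1},
  {"dx": 12, "dy": -14.5, "dz": 6.5, "rx": 0, "ry": 0, "rz": 0, "claw": 1},
])

```text
time: 1.95
tool_pos: [0.5799, -0.029, 0.2477]
tool_rot: [-0.002, 0.999, 0.042, -0.003]
contact_force: [-0.6, -0.9, -1.2]
gripper_width: -0.001
```

```bash
python3 - <<'E'
from h import *
T=toolT(); print(T); np.save('T1.npy',T)
f=grab_frame('wrist'); cv2.imwrite('pics/w1.png',f)
for i in range(3): print(monitor.state()['contact_force'])
E
```

```text
[[ 0.99650107  0.08339827 -0.00550839  0.57994392]
 [ 0.0834159  -0.99651015  0.00305182 -0.02900856]
 [-0.00523465 -0.00350063 -0.99998017  0.2477254 ]
 [ 0.          0.          0.          1.        ]]
[0.46162772 0.80633928 0.34668539]
[0.46162772 0.80633928 0.34668539]
[0.46162772 0.80633928 0.34668539]
```

View pics/w1.png

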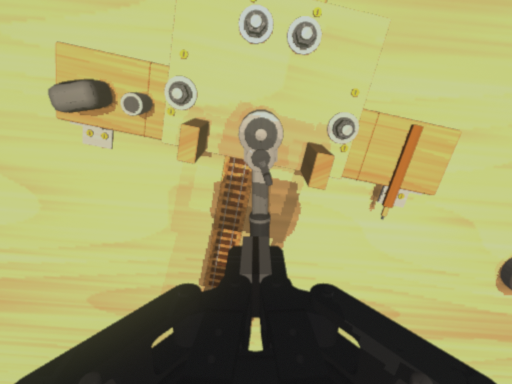

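```bash
python3 - <<'E'
from h import *
f=cv2.imread('pics/w1.png'); crop(f,200,90,120,100,6,'w1c.png')
T=np.load('T1.npy')
f=grab_frame('top'); crop(f,190,110,180,135,4,'top1c.png')
E
```

```text
(no output)
```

View pics/w1c.png

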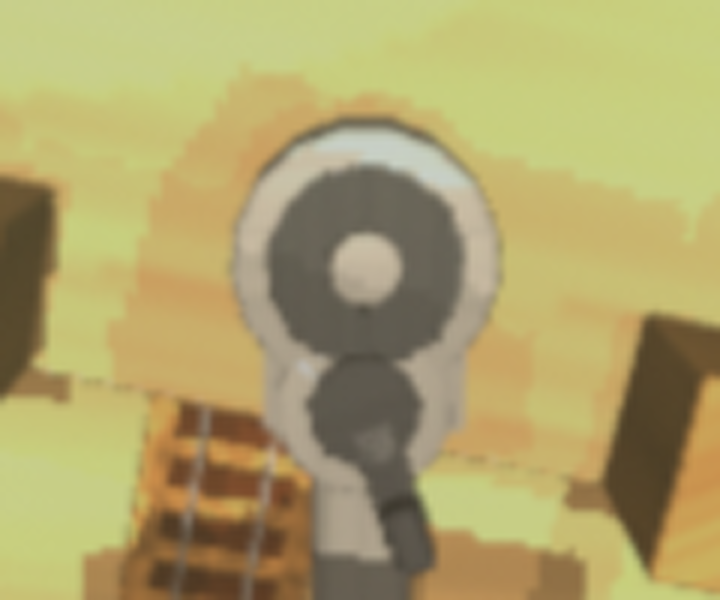

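```bash
python3 - <<'E'
from h import *
T=np.load('T1.npy')
g=lambda c,z: onz('wrist',(200+(c[0]+.5)/6-.5,90+(c[1]+.5)/6-.5),z,T)
b=g((367,268),.12);p=g((363,408),.125);t=g((413,530),.132)
bp=g((348,570),.105)
print(b,p,t,bp)
print(np.linalg.norm((b-p)[:2]),np.linalg.norm((t-p)[:2]))
y=np.arctan2(*(b-p)[[1,0]]);y2=np.arctan2(*(p-t)[[1,0]]);print('handle yaw',y,'lever yaw',y2,y2-y)
E
```

```text
[ 0.62161156 -0.03014302  0.12      ] [ 0.59938607 -0.03141726  0.125     ] [ 0.58121349 -0.04124924  0.132     ] [ 0.56475762 -0.03200642  0.105     ]
0.022261985182278832 0.020661818119571775
handle yaw 0.057269415567861456 lever yaw 0.4959336414284998 0.43866422586063836
```

Request:
play_rows([
  {"dx": -0.4, "dy": 4.3, "dz": 0, "rx": 0, "ry": 0, "rz": 0, "claw": 1},
  {"dx": -0.5, "dy": 4.3, "dz": 5, "rx": 0, "ry": 0, "rz": 0, "claw": 1},
  {"dx": -0.5, "dy": 4.3, "dz": 9, "rx": 0, "ry": 0, "rz": 0, "claw": 1},
  {"dx": -0.5, "dy": 4.3, "dz": 11.5, "rx": 0, "ry": 0, "rz": 0, "claw": 1},
  {"dx": -0.5, "dy": 4.3, "dz": 11.5, "rx": 0, "ry": 0, "rz": 0, "claw": 1},
])

```text
time: 2.55
tool_pos: [0.5743, -0.0766, 0.1313]
tool_rot: [-0.001, 0.999, 0.039, -0.005]
contact_force: [-0.4, 0.1, -0.0]
gripper_width: 0.002
```

```bash
python3 - <<'E'
from h import *
T=toolT(); print(T); 
f=grab_frame('wrist'); cv2.imwrite('pics/w2.png',f)
print(monitor.state()['contact_force'])
E
```

```text
[[ 0.99694463  0.07746461 -0.01003226  0.57434672]
 [ 0.07749085 -0.99699052  0.00225353 -0.07655875]
 [-0.0098275  -0.00302405 -0.99994714  0.13130388]
 [ 0.          0.          0.          1.        ]]
[ 0.30870577 -0.15842545  1.33364468]
```

View pics/w2.png

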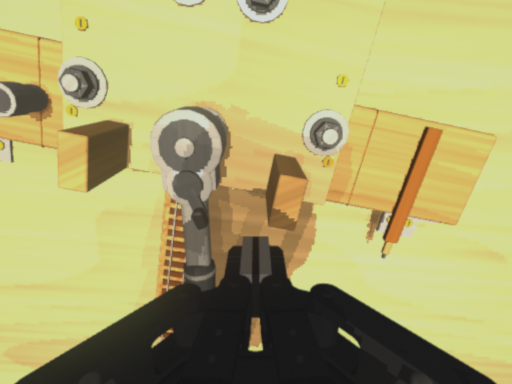

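```bash
python3 - <<'E'
from h import *
T=toolT(); T[:3,3]; print(proj('wrist',T[:3,3],T), proj('wrist',T[:3,3]+T[:3,0]*.011,T))
for c,z in [((186,146),.12),((187,183),.125),((199,216),.132)]: print(onz('wrist',c,z,T))
f=cv2.imread('pics/w2.png'); crop(f,140,120,180,140,4,'w2c.png')
print(totool(np.array([.578,-.072,.1255])-T[:3,3],T)*100)
E
```

```text
[255.73025494 231.0804257 ] [255.749379   214.84077468]
[ 0.62351268 -0.03003517  0.12      ]
[ 0.6013182  -0.03182812  0.125     ]
[ 0.5826638 -0.0408756  0.132    ]
[ 0.20914332 -0.4622529   0.89536762]
```

View pics/w2c.png

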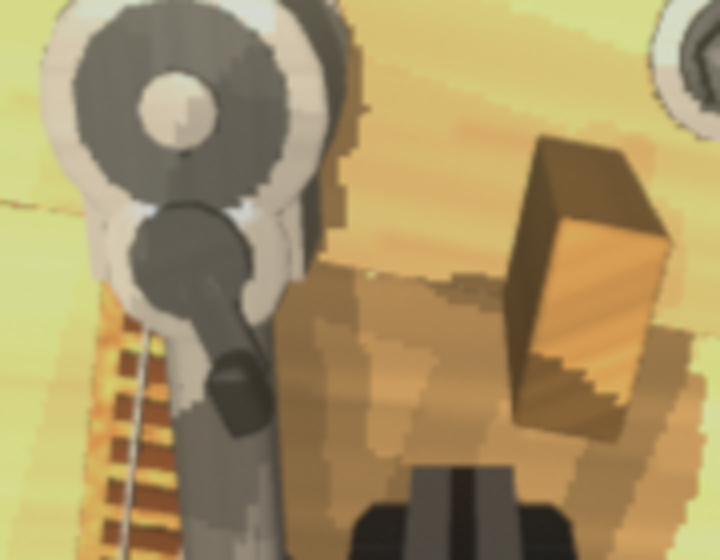

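Request:
play_rows([
  {"dx": 0.5, "dy": -0.8, "dz": 0.45, "rx": 0, "ry": 0, "rz": 0, "claw": 1},
  {"dx": 0.7, "dy": -1.6, "dz": 0.45, "rx": 0, "ry": 0, "rz": 0, "claw": 1},
  {"dx": 0.7, "dy": -2.0, "dz": 0.45, "rx": 0, "ry": 0, "rz": 0, "claw": 1},
  {"dx": 0.7, "dy": -2.4, "dz": 0.45, "rx": 0, "ry": 0, "rz": 0, "claw": 1},
])

```text
time: 3.0
tool_pos: [0.5822, -0.0517, 0.1313]
tool_rot: [-0.0, 0.999, 0.039, -0.002]
contact_force: [1.1, 0.3, 0.0]
gripper_width: 0.001
```

Request:
play_rows([
  {"dx": 0, "dy": -0.3, "dz": 0, "rx": 0, "ry": 0, "rz": 0, "claw": 1},
  {"dx": 0, "dy": -0.6, "dz": 0, "rx": 0, "ry": 0, "rz": 0, "claw": 1},
  {"dx": 0, "dy": -0.9, "dz": 0, "rx": 0, "ry": 0, "rz": 0, "claw": 1},
])

```text
time: 3.3
tool_pos: [0.5815, -0.0425, 0.1315]
tool_rot: [-0.0, 0.999, 0.039, -0.001]
contact_force: [0.4, 0.0, -0.8]
gripper_width: 0.001
```

```bash
python3 - <<'E'
from h import *
T=toolT(); print(T[:3,3]); 
f=grab_frame('wrist'); crop(f,140,100,220,160,3,'w3.png')
print(monitor.state()['contact_force'])
E
```

```text
[ 0.58153606 -0.04246337  0.13153646]
[-0.17914099 -0.56075235 -0.23179475]
```

View pics/w3.png

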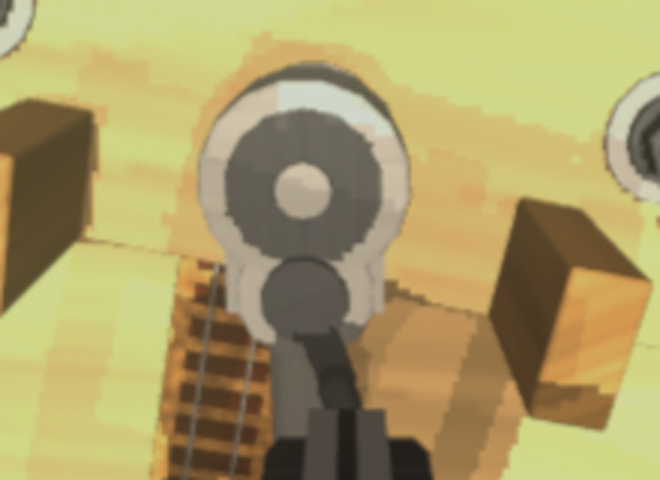

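The fingertip hasn't gone down: z is still 0.1315, which is level with the tab top. I'll back off to −y and then lower it.

Request:
play_rows([
  {"dx": 0, "dy": 0, "dz": -0.5, "rx": 0, "ry": 0, "rz": 0, "claw": 1},
  {"dx": -0.2, "dy": 2.0, "dz": -0.5, "rx": 0, "ry": 0, "rz": 0, "claw": 1},
  {"dx": -0.2, "dy": 2.7, "dz": 0, "rx": 0, "ry": 0, "rz": 0, "claw": 1},
  {"dx": -0.2, "dy": 2.7, "dz": 0, "rx": 0, "ry": 0, "rz": 0, "claw": 1},
])

```text
time: 3.75
tool_pos: [0.5811, -0.0699, 0.1306]
tool_rot: [-0.001, 0.999, 0.039, -0.002]
contact_force: [-0.2, -0.3, -0.1]
gripper_width: 0.001
```

Request:
play_rows([
  {"dx": 0, "dy": 0, "dz": 0.5, "rx": 0, "ry": 0, "rz": 0, "claw": 1},
  {"dx": 0, "dy": 0, "dz": 0.5, "rx": 0, "ry": 0, "rz": 0, "claw": 1},
  {"dx": 0, "dy": 0, "dz": 0.5, "rx": 0, "ry": 0, "rz": 0, "claw": 1},
])

```text
time: 4.05
tool_pos: [0.5808, -0.0694, 0.125]
tool_rot: [-0.001, 0.999, 0.039, -0.003]
contact_force: [-0.6, -0.1, -0.4]
gripper_width: 0.004
```

```bash
python3 - <<'E'
from h import *
T=toolT(); print(T[:3,3]); 
f=grab_frame('wrist'); crop(f,140,100,220,160,3,'w4.png')
print(monitor.state()['contact_force'])
E
```

```text
[ 0.58076235 -0.06935961  0.12500231]
[0.94398045 0.19393776 0.16103732]
```

View pics/w4.png

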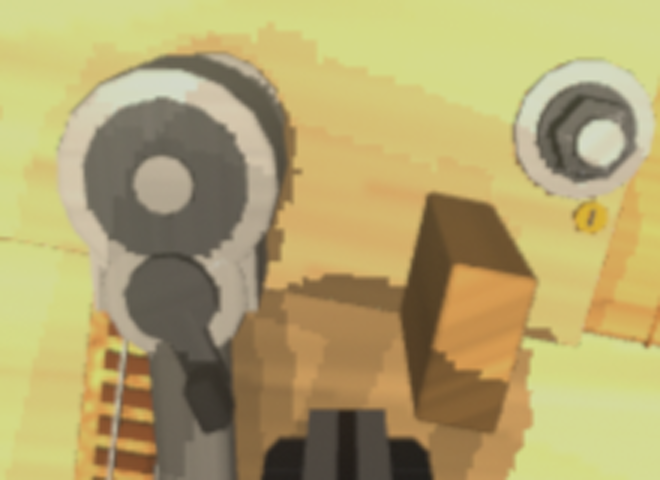

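Request:
play_rows([
  {"dx": 0.6, "dy": -0.5, "dz": 0, "rx": 0, "ry": 0, "rz": 0, "claw": 1},
  {"dx": 0.6, "dy": -0.9, "dz": 0, "rx": 0, "ry": 0, "rz": 0, "claw": 1},
  {"dx": 0.6, "dy": -1.3, "dz": 0, "rx": 0, "ry": 0, "rz": 0, "claw": 1},
  {"dx": 0.6, "dy": -1.7, "dz": 0, "rx": 0, "ry": 0, "rz": 0, "claw": 1},
  {"dx": 0.6, "dy": -2.1, "dz": 0, "rx": 0, "ry": 0, "rz": 0, "claw": 1},
])

```text
time: 4.6
tool_pos: [0.5853, -0.0476, 0.1254]
tool_rot: [-0.001, 0.999, 0.039, -0.002]
contact_force: [0.3, -0.4, 0.2]
gripper_width: 0.001
```

Request:
play_rows([
  {"dx": 0, "dy": -0.3, "dz": 0, "rx": 0, "ry": 0, "rz": 0, "claw": 1},
  {"dx": 0, "dy": -0.6, "dz": 0, "rx": 0, "ry": 0, "rz": 0, "claw": 1},
  {"dx": 0, "dy": -0.9, "dz": 0, "rx": 0, "ry": 0, "rz": 0, "claw": 1},
])

```text
time: 4.9
tool_pos: [0.5845, -0.0383, 0.1254]
tool_rot: [-0.001, 0.999, 0.039, -0.002]
contact_force: [-0.4, -0.1, -0.4]
gripper_width: 0.005
```

```bash
python3 - <<'E'
from h import *
T=toolT(); print(T[:3,3]); 
f=grab_frame('wrist'); crop(f,140,100,220,160,3,'w5.png')
print(monitor.state()['contact_force'])
E
```

```text
[ 0.58450192 -0.03834705  0.12538374]
[-0.18264482 -0.01998151 -0.16763122]
```

View pics/w5.png

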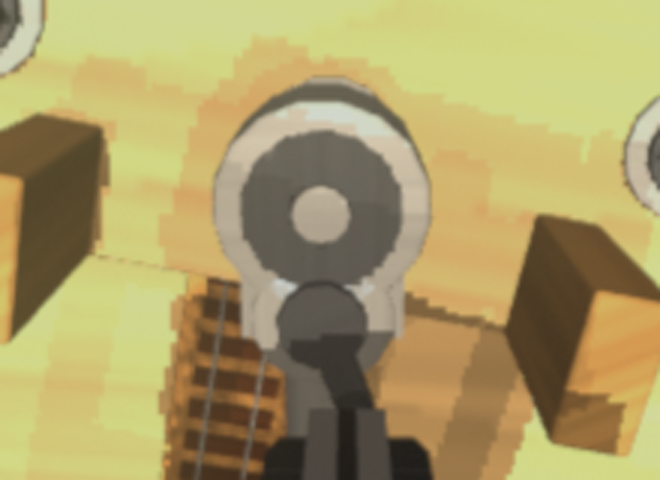

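No contact is felt, even though the finger overlaps the tab in the image. I'll check the fingertip's real position from the scene view.

```bash
python3 - <<'E'
from h import *
T=toolT(); 
f=grab_frame('scene'); P=proj('scene',T[:3,3]); print(P)
x,y=int(P[0])-40,int(P[1])-40
crop(f,x,y,80,70,9,'s5.png')
for z in [0,.02,.04]:print((proj('scene',T[:3,3]+[0,0,z])-[x,y])*9)
print('tab',(proj('scene',np.array([.581,-.041,.132]))-[x,y])*9,(proj('scene',np.array([.581,-.041,.121]))-[x,y])*9,(proj('scene',np.array([.621,-.031,.12]))-[x,y])*9)
E
```

```text
[236.51348571 189.03988178]
[364.6213714  360.35893605]
[361.75817353 326.53804321]
[358.81182194 291.73491531]
tab [362.7246334  338.44305985] [364.28345238 356.85249086] [317.88948983 450.6882942 ]
```

View pics/s5.png

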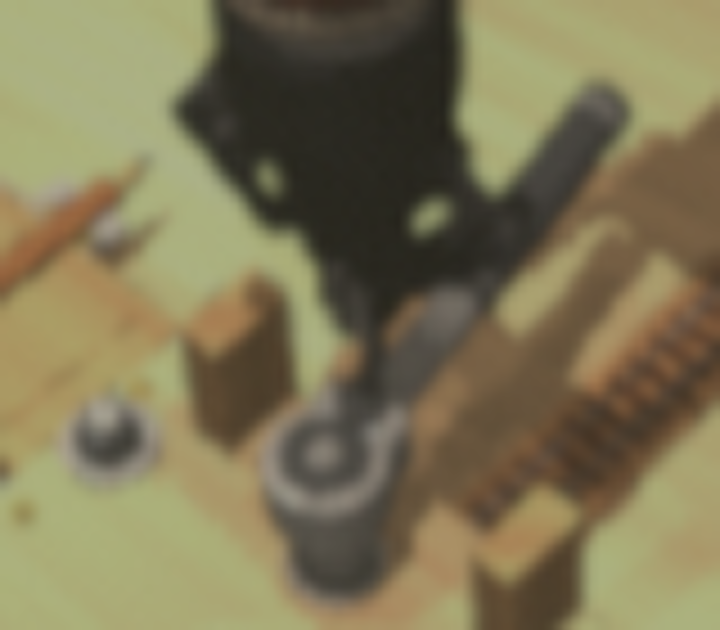

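```bash
python3 - <<'E'
from h import *
f=cv2.imread('pics/w5.png'); c=f[270:480,220:440]; cv2.imwrite('pics/w5d.png',cv2.resize(c,None,fx=3,fy=2.8,interpolation=cv2.INTER_CUBIC))
E
```

```text
(no output)
```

View pics/w5d.png

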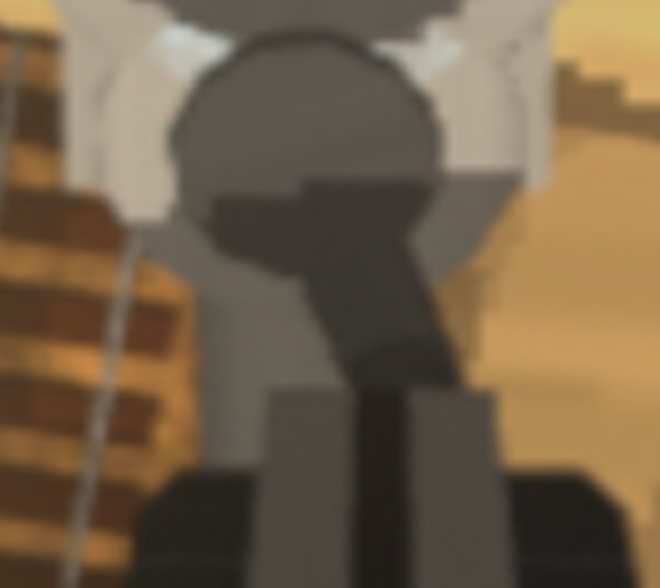

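Request:
play_rows([
  {"dx": 0, "dy": 0, "dz": 0.2, "rx": 0, "ry": 0, "rz": 0, "claw": 1},
  {"dx": 0, "dy": 0, "dz": 0.3, "rx": 0, "ry": 0, "rz": 0, "claw": 1},
])

```text
time: 5.2
tool_pos: [0.5844, -0.0383, 0.1221]
tool_rot: [-0.001, 0.999, 0.039, -0.003]
contact_force: [-1.0, 0.6, -0.7]
gripper_width: -0.001
```

```bash
python3 - <<'E'
from h import *
s=monitor.state(); print(s['tool_pos'],s['contact_force'],s['ft_torque'])
f=grab_frame('wrist'); s=monitor.state(); print(s['tool_pos'],s['contact_force'],s['ft_torque'])
f=grab_frame('wrist'); s=monitor.state(); print(s['tool_pos'],s['contact_force'],s['ft_torque'])
E
```

```text
[ 0.58439307 -0.03831773  0.12214007] [-0.96196016  0.61626277 -0.67270592] [ 0.0216546  -0.01546943  0.00320528]
[ 0.58425596 -0.03834701  0.12191988] [ 1.08374064  0.54459002 -0.32456426] [ 0.00036062 -0.07797287 -0.02216365]
[ 0.58425662 -0.03834622  0.12199985] [ 0.82419346  0.44212745 -0.36032544] [ 0.01931496 -0.03539327 -0.02769171]
```

Request:
play_rows([
  {"dx": 0, "dy": 0, "dz": -1.5, "rx": 0, "ry": 0, "rz": 0, "claw": 1},
  {"dx": 0, "dy": 2, "dz": -1.5, "rx": 0, "ry": 0, "rz": 0, "claw": 1},
  {"dx": 0, "dy": 3, "dz": 0, "rx": 0, "ry": 0, "rz": 0, "claw": 1},
  {"dx": 0, "dy": 3, "dz": 0, "rx": 0, "ry": 0, "rz": 0, "claw": 1},
])

```text
time: 5.7
tool_pos: [0.5853, -0.069, 0.1197]
tool_rot: [-0.001, 0.999, 0.038, -0.004]
contact_force: [-0.5, 0.9, -1.6]
gripper_width: -0.002
```

```bash
python3 - <<'E'
from h import *
T=toolT(); print(T[:3,3])
f=grab_frame('scene'); P=proj('scene',T[:3,3]); print(P)
x,y=int(P[0])-40,int(P[1])-40
crop(f,x,y,80,70,9,'s6.png')
for dx,z in [(0,0),(.011,0),(.011,.02),(-.011,0)]:print((proj('scene',T[:3,3]+[dx,0,z])-[x,y]+.5)*9)
f=grab_frame('top'); P=proj('top',T[:3,3]); print(P)
x,y=int(P[0])-40,int(P[1])-35
crop(f,x,y,80,70,9,'t6.png'); print((P-[x,y]+.5)*9)
E
```

```text
[ 0.58525675 -0.06895887  0.11974333]
[228.57900454 185.67061559]
[369.71104089 370.53554028]
[350.5389537 391.5578839]
[346.41244402 357.8750226 ]
[388.71051418 349.70246915]
[289.50978965 180.4886264 ]
[369.08810682 323.89763761]
```

View pics/s6.png

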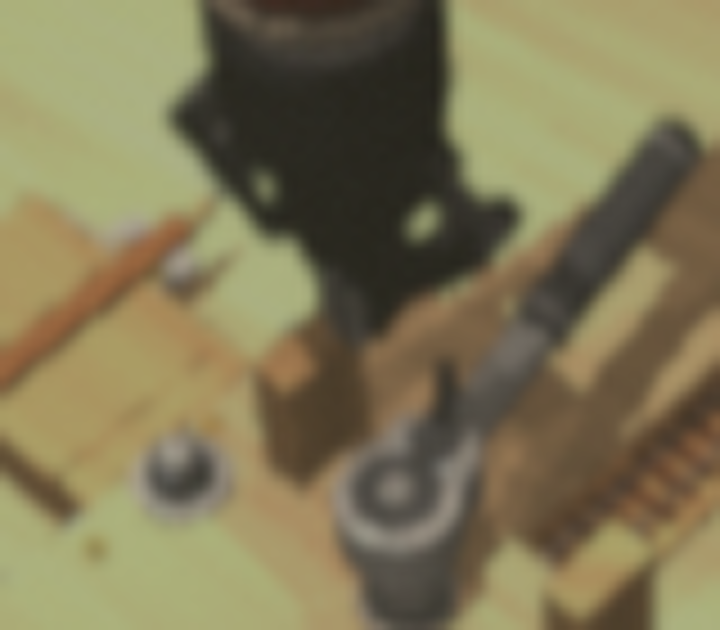

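View pics/t6.png

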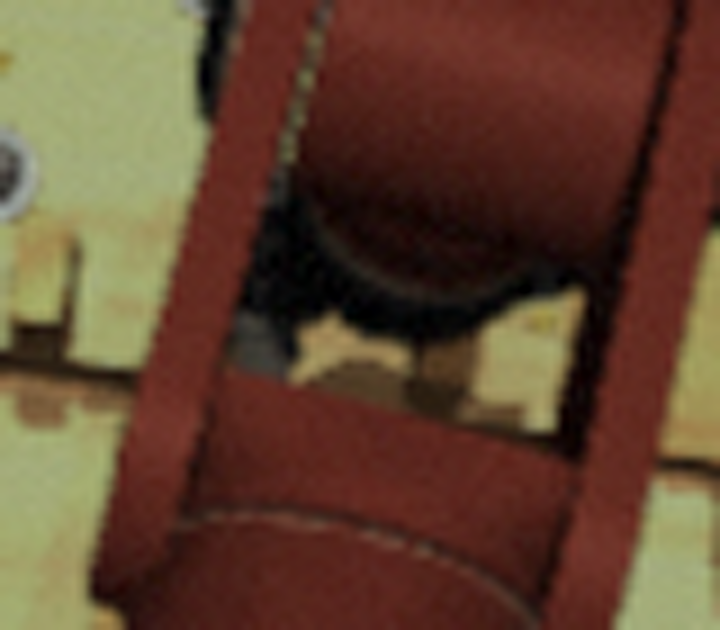

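The scene view puts the real fingertip about 15–20 mm above the reported TCP. I'll test that by triangulating the head from the two wrist views.

```bash
python3 - <<'E'
from h import *
T1=np.load('T1.npy')
T2=np.array([[ 0.99694463,0.07746461,-0.01003226,0.57434672],[0.07749085,-0.99699052,0.00225353,-0.07655875],[-0.0098275,-0.00302405,-0.99994714,0.13130388],[0,0,0,1]])
def tri(rs):
    A=np.zeros((3,3));b=np.zeros(3)
    for o,d in rs:
        d=d/np.linalg.norm(d);M=np.eye(3)-np.outer(d,d);A+=M;b+=M@o
    return np.linalg.solve(A,b)
pts={'head':((367,268),(177,110)),'pivot':((363,408),(190,258)),'tab':((413,530),(240,400))}
for k,(a,c) in pts.items():
    u1=(200+(a[0]+.5)/6-.5,90+(a[1]+.5)/6-.5);u2=(140+(c[0]+.5)/4-.5,120+(c[1]+.5)/4-.5)
    print(k,tri([ray('wrist',u1,T1),ray('wrist',u2,T2)]))
f=grab_frame('wrist');cv2.imwrite('pics/w6.png',f)
s=monitor.state()['joint_pos'];print(s)
E
```

```text
head [ 0.62210208 -0.0300491   0.12339544]
pivot [ 0.59850147 -0.03156211  0.12134595]
tab [ 0.58114079 -0.04154244  0.13368767]
[-2.41673717e-01  4.19136938e-02  1.76896426e+00  5.54062951e-04
  1.33813027e+00  1.25091376e+00]
```

Request:
play_rows([
  {"dx": 0, "dy": 0, "dz": 0.5, "rx": 0, "ry": 0, "rz": 0, "claw": 1},
  {"dx": 0, "dy": 0, "dz": 1.0, "rx": 0, "ry": 0, "rz": 0, "claw": 1},
  {"dx": 0, "dy": 0, "dz": 1.0, "rx": 0, "ry": 0, "rz": 0, "claw": 1},
])

```text
time: 6.15
tool_pos: [0.5852, -0.0673, 0.1098]
tool_rot: [-0.002, 0.999, 0.039, -0.005]
contact_force: [-0.0, 0.4, 0.3]
gripper_width: 0.001
```

```bash
python3 - <<'E'
from h import *
T=toolT(); print(T[:3,3],monitor.state()['contact_force'])
f=grab_frame('wrist'); crop(f,140,100,220,160,3,'w7.png')
f=grab_frame('scene'); crop(f,195,150,80,70,9,'s7.png')
for dx in (-.011,0,.011):print((proj('scene',T[:3,3]+[dx,0,0])-[195,150]+.5)*9)
E
```

```text
[ 0.58516376 -0.06729199  0.10983268] [-0.01463336  0.37375149  0.28491369]
[331.34298316 323.18063766]
[312.49102999 343.96272239]
[293.46890986 364.9323964 ]
```

View pics/w7.png

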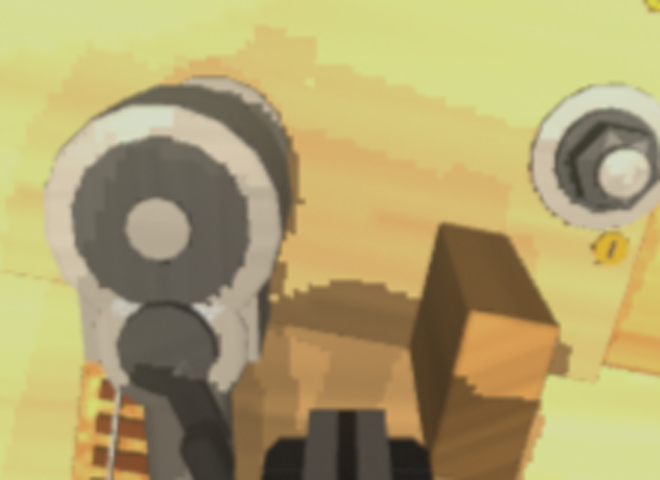

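View pics/s7.png

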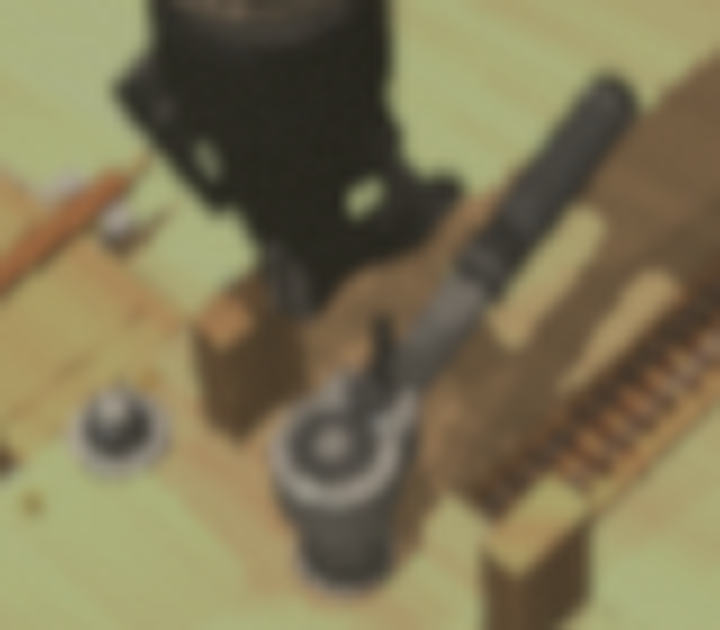

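```bash
python3 - <<'E'
from h import *
T=toolT()
def tri(rs):
    A=np.zeros((3,3));b=np.zeros(3)
    for o,d in rs:
        d=d/np.linalg.norm(d);M=np.eye(3)-np.outer(d,d);A+=M;b+=M@o
    x=np.linalg.solve(A,b);return x,[np.linalg.norm(np.cross(x-o,d/np.linalg.norm(d))) for o,d in rs]
for w,s in [((255.5,236.5),(298,315)),((241,236.5),(312,318)),((241,236.5),(318,312)),((269.7,236.5),(285,308))]:
    x,r=tri([ray('wrist',w,T),ray('scene',(195+s[0]/9-.5,150+s[1]/9-.5))]); print(x,x-T[:3,3],np.round(r,4))
f=grab_frame('scene');cv2.imwrite('pics/s7z.png',cv2.resize(f[172:200,212:248],None,fx=20,fy=20,interpolation=cv2.INTER_NEAREST))
E
```

```text
[ 0.59264272 -0.06683094  0.13403296] [0.00688036 0.00075871 0.02325314] [0.0014 0.0014]
[ 0.59460305 -0.05906066  0.13990969] [0.00884069 0.00852899 0.02912987] [0.0019 0.0019]
[ 0.59259773 -0.05899975  0.13914834] [0.00683537 0.0085899  0.02836851] [0.0033 0.0033]
[ 0.59024661 -0.07499616  0.12874945] [ 0.00448425 -0.0074065   0.01796963] [0.0016 0.0016]
```

View pics/s7z.png

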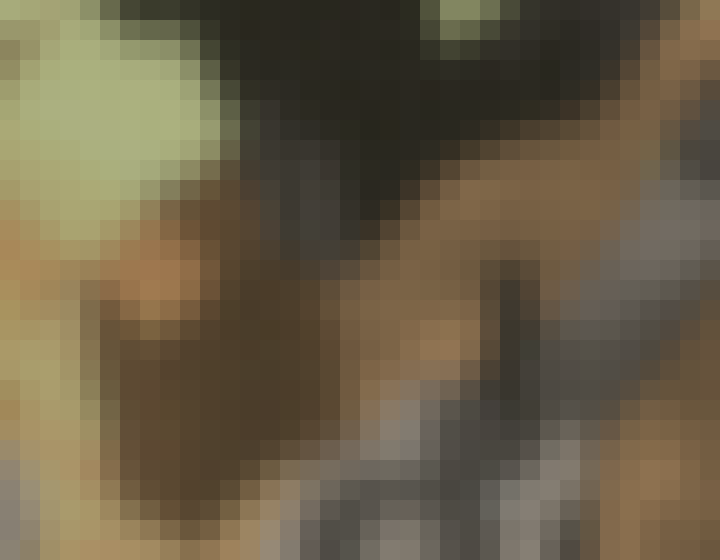

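Triangulation confirms it: the shut fingertips end about 24 mm above the reported TCP. For a tip height of about 0.125 m the TCP has to be near 0.101 m. I'll descend and push again.

Request:
play_rows([
  {"dx": -0.3, "dy": 0, "dz": 0.5, "rx": 0, "ry": 0, "rz": 0, "claw": 1},
  {"dx": -0.4, "dy": 0, "dz": 0.9, "rx": 0, "ry": 0, "rz": 0, "claw": 1},
  {"dx": -0.4, "dy": -0.5, "dz": 0.9, "rx": 0, "ry": 0, "rz": 0, "claw": 1},
  {"dx": -0.4, "dy": -1.0, "dz": 0.9, "rx": 0, "ry": 0, "rz": 0, "claw": 1},
  {"dx": -0.4, "dy": -1.3, "dz": 0.9, "rx": 0, "ry": 0, "rz": 0, "claw": 1},
])

```text
time: 6.8
tool_pos: [0.5809, -0.0544, 0.1023]
tool_rot: [-0.001, 0.999, 0.039, -0.003]
contact_force: [-0.3, 0.2, 0.4]
gripper_width: -0.001
```

Request:
play_rows([
  {"dx": 0, "dy": -0.3, "dz": 0, "rx": 0, "ry": 0, "rz": 0, "claw": 1},
  {"dx": 0, "dy": -0.6, "dz": 0, "rx": 0, "ry": 0, "rz": 0, "claw": 1},
])

```text
time: 7.0
tool_pos: [0.5801, -0.0486, 0.1023]
tool_rot: [-0.001, 0.999, 0.04, -0.004]
contact_force: [-2.7, -1.9, -0.7]
gripper_width: 0.006
```

```bash
python3 - <<'E'
from h import *
T=toolT(); print(T[:3,3],monitor.state()['contact_force'])
f=grab_frame('wrist'); crop(f,140,120,220,160,3,'w8.png')
print(monitor.state()['contact_force'])
E
```

```text
[ 0.58011099 -0.04855943  0.10230923] [-2.69305676 -1.90156774 -0.71142546]
[-1.2777157  -2.27712329 -0.36578555]
```

View pics/w8.png

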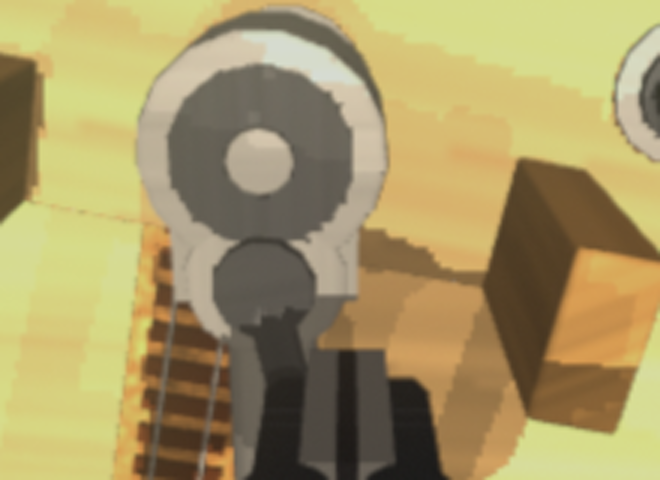

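Contact is made and the tab is moving. Continuing the push.

Request:
play_rows([
  {"dx": 0, "dy": -0.3, "dz": 0, "rx": 0, "ry": 0, "rz": 0, "claw": 1},
  {"dx": 0, "dy": -0.6, "dz": 0, "rx": 0, "ry": 0, "rz": 0, "claw": 1},
  {"dx": 0, "dy": -0.9, "dz": 0, "rx": 0, "ry": 0, "rz": 0, "claw": 1},
])

```text
time: 7.35
tool_pos: [0.5791, -0.0394, 0.1022]
tool_rot: [-0.001, 0.999, 0.04, -0.004]
contact_force: [-2.1, -3.6, -0.2]
gripper_width: 0.004
```

```bash
python3 - <<'E'
from h import *
T=toolT(); print(T[:3,3],monitor.state()['contact_force'])
f=grab_frame('wrist'); crop(f,140,120,220,160,3,'w9.png')
print(monitor.state()['contact_force'])
E
```

```text
[ 0.57911082 -0.03937929  0.10223287] [-2.11942414 -3.55701391 -0.2458484 ]
[-4.61417816e-01  9.30708743e-05 -7.27646428e-01]
```

View pics/w9.png

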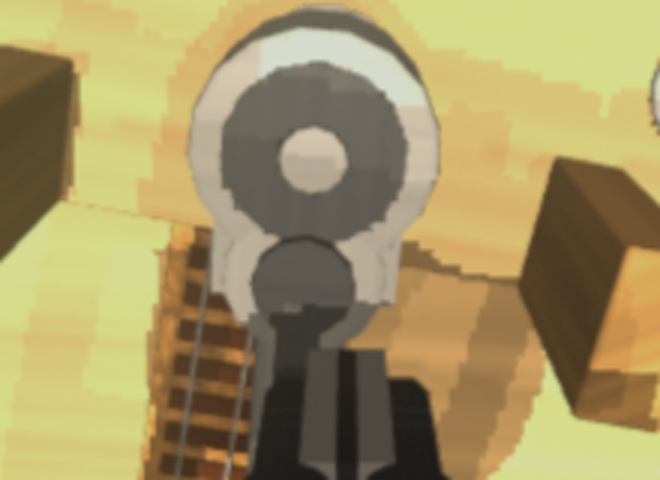

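Request:
play_rows([
  {"dx": 0, "dy": -0.3, "dz": 0, "rx": 0, "ry": 0, "rz": 0, "claw": 1},
  {"dx": 0, "dy": -0.6, "dz": 0, "rx": 0, "ry": 0, "rz": 0, "claw": 1},
  {"dx": 0, "dy": -0.9, "dz": 0, "rx": 0, "ry": 0, "rz": 0, "claw": 1},
  {"dx": 0, "dy": -1.1, "dz": 0, "rx": 0, "ry": 0, "rz": 0, "claw": 1},
])

```text
time: 7.8
tool_pos: [0.5796, -0.0281, 0.1025]
tool_rot: [-0.0, 0.999, 0.04, -0.002]
contact_force: [4.3, -5.8, -3.6]
gripper_width: -0.001
```

```bash
python3 - <<'E'
from h import *
T=toolT(); print(T[:3,3],monitor.state()['contact_force'])
f=grab_frame('wrist'); crop(f,140,120,220,160,3,'w10.png')
print(monitor.state()['contact_force'])
E
```

```text
[ 0.57957387 -0.02806563  0.10249054] [ 4.27072858 -5.82933808 -3.618786  ]
[ 2.19355977 -4.52040139 -1.89566132]
```

View pics/w10.png

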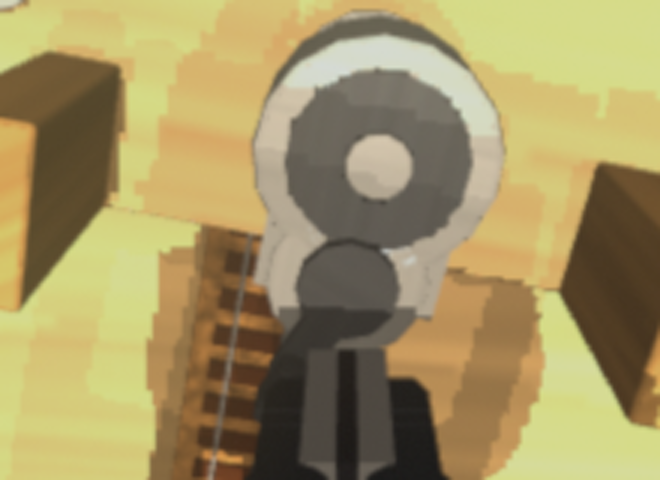

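Request:
play_rows([
  {"dx": 0, "dy": -0.3, "dz": 0, "rx": 0, "ry": 0, "rz": 0, "claw": 1},
  {"dx": 0, "dy": -0.5, "dz": 0, "rx": 0, "ry": 0, "rz": 0, "claw": 1},
])

```text
time: 8.05
tool_pos: [0.5801, -0.0251, 0.1025]
tool_rot: [0.002, 0.999, 0.04, -0.001]
contact_force: [3.0, -12.2, -3.6]
gripper_width: -0.003
```

Request:
play_rows([
  {"dx": 0, "dy": 0.5, "dz": 0, "rx": 0, "ry": 0, "rz": 0, "claw": 1},
  {"dx": 0, "dy": 2, "dz": 0, "rx": 0, "ry": 0, "rz": 0, "claw": 1},
  {"dx": 0, "dy": 3, "dz": -3, "rx": 0, "ry": 0, "rz": 0, "claw": 0.5},
  {"dx": 0, "dy": 3, "dz": -8, "rx": 0, "ry": 0, "rz": 0, "claw": 0.5},
  {"dx": 0, "dy": 3, "dz": -10, "rx": 0, "ry": 0, "rz": 0, "claw": 0.5},
])

```text
time: 8.55
tool_pos: [0.5848, -0.0554, 0.2081]
tool_rot: [0.002, 0.999, 0.039, 0.002]
contact_force: [0.2, -0.0, 0.8]
gripper_width: 0.495
```

```bash
python3 - <<'E'
from h import *
T=toolT(); print(T,monitor.state()['contact_force']); np.save('T11.npy',T)
f=grab_frame('wrist'); cv2.imwrite('pics/w11.png',f);crop(f,150,90,200,150,4,'w11c.png')
E
```

```text
[[ 0.99689668  0.07858729  0.00458682  0.58482997]
 [ 0.07860847 -0.99689479 -0.00463565 -0.05538766]
 [ 0.00420828  0.00498183 -0.99997874  0.20813608]
 [ 0.          0.          0.          1.        ]] [ 0.15914725 -0.00393715  0.84683394]
```

View pics/w11c.png

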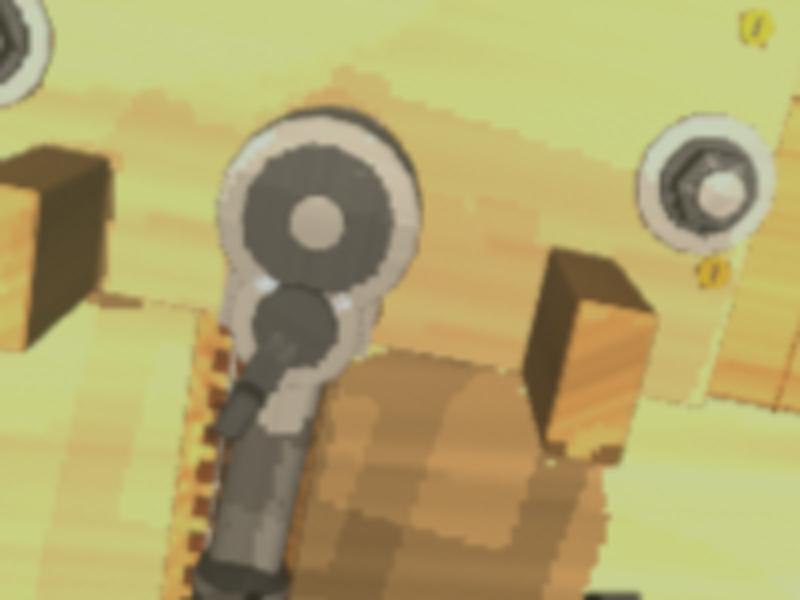

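```bash
python3 - <<'E'
from h import *
T=np.load('T11.npy')
g=lambda c,z: onz('wrist',(150+(c[0]+.5)/4-.5,90+(c[1]+.5)/4-.5),z,T)
b=g((316,222),.12);p=g((295,325),.124);t=g((238,412),.132);s=g((250,540),.11);s2=g((242,578),.117)
ang=lambda a,c:np.arctan2(*(a-c)[[1,0]])
print(b,p,t,s,s2); print('handle yaw',ang(b,p),ang(b,s),ang(b,s2),'lever',ang(p,t)-ang(b,p))
E
```

```text
[ 0.62156498 -0.02954148  0.12      ] [ 0.59938485 -0.02640551  0.124     ] [ 0.58115718 -0.01566493  0.132     ] [ 0.54052084 -0.01671178  0.11      ] [ 0.5336605  -0.01594148  0.117     ]
handle yaw -0.1404557352004196 -0.15700224485944125 -0.15349642602996277 lever -0.39201884045302887
```

The lever is at about −0.39, on its stop, so it's set to tighten. The handle yaw is about −0.15. Next I'll check the finger height for straddling the grip.

```bash
python3 - <<'E'
from h import *
T=np.load('T11.npy');print(totool(np.array([.4782,-.0079,.18])-T[:3,3],T)*100)
for s in (-1,1): print(proj('wrist',T[:3,3]+T[:3,1]*s*.02125,T))
E
```

```text
[-10.26845351  -5.58601323   2.74262486]
[221.67733665 231.07217859]
[289.78211667 231.11600343]
```

View pics/w11.png

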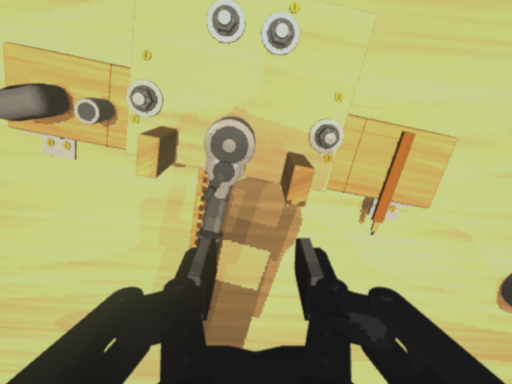

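Request:
play_rows([
  {"dx": -4, "dy": -2.2, "dz": 0, "rx": 0, "ry": 0, "rz": 0.08, "claw": 0.4},
  {"dx": -8, "dy": -4.4, "dz": 0, "rx": 0, "ry": 0, "rz": 0.16, "claw": 0.4},
  {"dx": -10.3, "dy": -5.6, "dz": 2, "rx": 0, "ry": 0, "rz": 0.232, "claw": 0.4},
  {"dx": -10.3, "dy": -5.6, "dz": 4, "rx": 0, "ry": 0, "rz": 0.232, "claw": 0.4},
  {"dx": -10.3, "dy": -5.6, "dz": 4, "rx": 0, "ry": 0, "rz": 0.232, "claw": 0.4},
])

```text
time: 9.1
tool_pos: [0.4769, -0.0074, 0.1667]
tool_rot: [0.002, 0.997, -0.076, 0.002]
contact_force: [-0.2, 0.7, 0.5]
gripper_width: 0.595
```

```bash
python3 - <<'E'
from h import *
T=toolT(); print(T,monitor.state()['contact_force'])
f=grab_frame('wrist'); cv2.imwrite('pics/w12.png',f)
print(totool(np.array([.4782,-.0079,.06])-T[:3,3],T)*100)
f=grab_frame('scene'); crop(f,200,110,100,80,7,'s12.png')
E
```

```text
[[ 0.9883659  -0.15205097  0.00365449  0.47691569]
 [-0.15203726 -0.98836755 -0.00377608 -0.00738574]
 [ 0.00418614  0.00317653 -0.99998619  0.1666664 ]
 [ 0.          0.          0.          1.        ]] [-0.16061322  0.67252479  0.46888897]
[ 9.01030699e-02 -2.58315280e-03  1.06671559e+01]
```

View pics/w12.png

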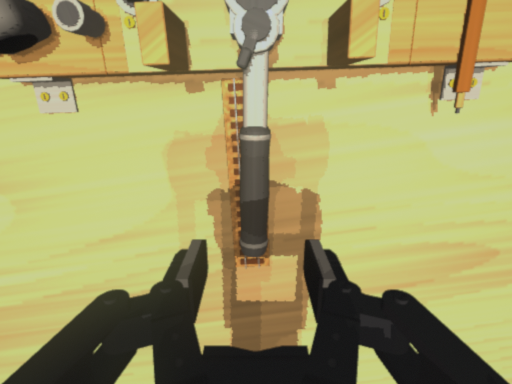

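View pics/s12.png

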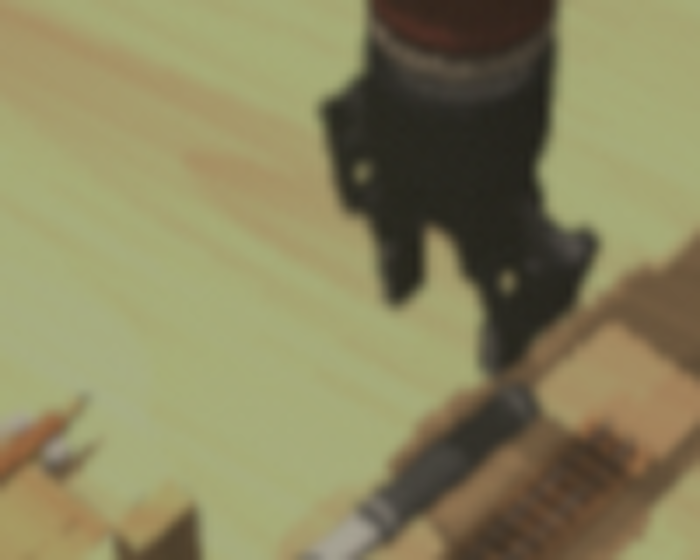

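Request:
play_rows([
  {"dx": 0.1, "dy": 0, "dz": 4, "rx": 0, "ry": 0, "rz": 0, "claw": 0.4},
  {"dx": 0.1, "dy": 0, "dz": 8, "rx": 0, "ry": 0, "rz": 0, "claw": 0.4},
  {"dx": 0.1, "dy": 0, "dz": 10.5, "rx": 0, "ry": 0, "rz": 0, "claw": 0.4},
  {"dx": 0.1, "dy": 0, "dz": 10.5, "rx": 0, "ry": 0, "rz": 0, "claw": 0.62},
  {"dx": 0.1, "dy": 0, "dz": 10.5, "rx": 0, "ry": 0, "rz": 0, "claw": 0.62},
])

```text
time: 9.7
tool_pos: [0.4825, -0.0091, 0.0663]
tool_rot: [0.002, 0.997, -0.077, 0.005]
contact_force: [-0.3, 0.6, 0.4]
gripper_width: 0.381
```

```bash
python3 - <<'E'
from h import *
T=toolT(); print(T,monitor.state()['contact_force'])
f=grab_frame('wrist'); cv2.imwrite('pics/w13.png',f)
f=grab_frame('scene'); crop(f,200,110,100,80,7,'s13.png')
E
```

```text
[[ 0.98819105 -0.15292703  0.00958025  0.4825327 ]
 [-0.1528853  -0.98823154 -0.00495029 -0.00914465]
 [ 0.01022454  0.00342715 -0.99994185  0.06626335]
 [ 0.          0.          0.          1.        ]] [-0.25802611  0.58467567  0.4384757 ]
```

View pics/w13.png

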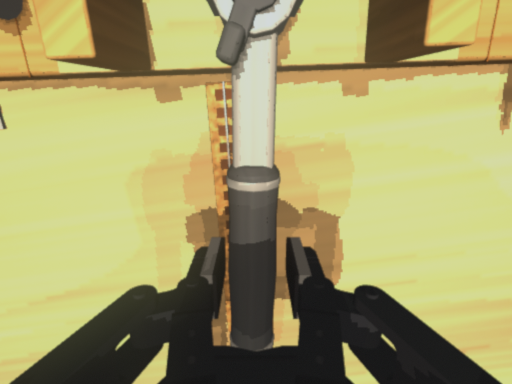

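View pics/s13.png

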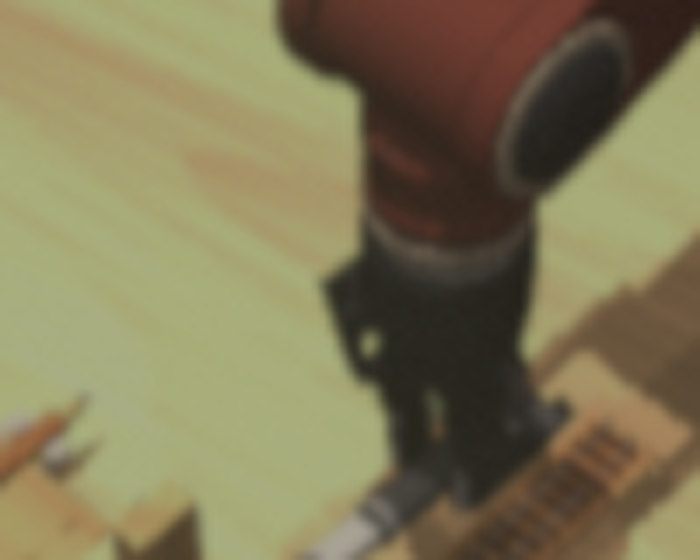

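```bash
cat >> h.py <<'E'
B=np.array([.6216,-.0300]); RG=.145
def arc(psis,z=.060,off=0.0):
    T=toolT()
    for p in psis:
        W=np.eye(4); c,s=np.cos(p),np.sin(p)
        W[:3,0]=[c,s,0];W[:3,1]=[s,-c,0];W[:3,2]=[0,0,-1]
        xy=B-RG*np.array([c,s]); W[:3,3]=[*xy,z]
        D=np.linalg.inv(T)@W; rv=R.from_matrix(D[:3,:3]).as_rotvec()
        print('psi %.2f'%p,'d',np.round(D[:3,3]*100,2),'r',np.round(rv,3))
def tau(n=0):
    out=[]
    for i in range(n+1):
        s=monitor.state(); r=s['tool_pos'][:2]-B; F=s['contact_force']
        out.append(-(r[0]*F[1]-r[1]*F[0]))
        if i<n: fr=grab_frame('wrist')
    T=toolT(s); psi=np.arctan2(T[1,0],T[0,0]); pos=np.arctan2(-r[1],-r[0])
    print('t %.2f yaw %.3f pos-yaw %.3f r %.4f z %.4f tauTool->handle(ccw+): mean %.3f'%(s['time'],psi,pos,np.linalg.norm(r),T[2,3],np.mean(out)),np.round(out,2),'F',np.round(F,1),'w %.3f'%s['gripper_width'])
E
python3 - <<'E'
from h import *
tau(); arc([-.153,-.05,.05,.15,.25])
E
```

```text
t 9.80 yaw -0.153 pos-yaw -0.149 r 0.1396 z 0.0677 tauTool->handle(ccw+): mean -0.008 [-0.01] F [-0.3 -0.  -0.1] w 0.377
psi -0.15 d [-0.55 -0.06  0.76] r [ 0.004 -0.013 -0.   ]
psi -0.05 d [-0.48  1.43  0.77] r [ 0.004 -0.013 -0.103]
psi 0.05 d [-0.26  2.86  0.78] r [ 0.005 -0.013 -0.203]
psi 0.15 d [0.11 4.27 0.79] r [ 0.006 -0.013 -0.303]
psi 0.25 d [0.61 5.63 0.8 ] r [ 0.006 -0.013 -0.403]
```

Back swing, anticlockwise (ratcheting):

Request:
play_rows([
  {"dx": -0.5, "dy": 0, "dz": 0.75, "rx": 0, "ry": -0.013, "rz": 0, "claw": 0.62},
  {"dx": -0.5, "dy": 1.4, "dz": 0.75, "rx": 0, "ry": -0.013, "rz": -0.1, "claw": 0.62},
  {"dx": -0.25, "dy": 2.85, "dz": 0.75, "rx": 0, "ry": -0.013, "rz": -0.2, "claw": 0.62},
  {"dx": 0.1, "dy": 4.25, "dz": 0.75, "rx": 0, "ry": -0.013, "rz": -0.3, "claw": 0.62},
  {"dx": 0.6, "dy": 5.6, "dz": 0.75, "rx": 0, "ry": -0.013, "rz": -0.4, "claw": 0.62},
])

```text
time: 10.3
tool_pos: [0.4815, -0.0658, 0.0614]
tool_rot: [0.003, 0.992, 0.125, 0.0]
contact_force: [0.3, 0.5, -0.2]
gripper_width: 0.38
```

```bash
python3 - <<'E'
from h import *
tau(); arc([.3,.4,.5,.57])
E
```

```text
t 10.30 yaw 0.251 pos-yaw 0.250 r 0.1446 z 0.0614 tauTool->handle(ccw+): mean 0.062 [0.06] F [ 0.3  0.5 -0.2] w 0.380
psi 0.30 d [-0.02  0.73  0.15] r [ 0.006  0.    -0.049]
psi 0.40 d [0.12 2.17 0.15] r [ 0.006  0.001 -0.149]
psi 0.50 d [0.41 3.59 0.16] r [ 0.006  0.001 -0.249]
psi 0.57 d [0.7  4.56 0.17] r [ 0.006  0.001 -0.319]
```

Request:
play_rows([
  {"dx": 0, "dy": 0.75, "dz": 0.1, "rx": 0, "ry": 0, "rz": -0.05, "claw": 0.62},
  {"dx": 0.1, "dy": 2.15, "dz": 0.1, "rx": 0, "ry": 0, "rz": -0.15, "claw": 0.62},
  {"dx": 0.4, "dy": 3.6, "dz": 0.1, "rx": 0, "ry": 0, "rz": -0.25, "claw": 0.62},
  {"dx": 0.7, "dy": 4.55, "dz": 0.1, "rx": 0, "ry": 0, "rz": -0.32, "claw": 0.62},
])

```text
time: 10.7
tool_pos: [0.4999, -0.1086, 0.0616]
tool_rot: [0.003, 0.959, 0.283, -0.0]
contact_force: [-2.5, 2.9, 2.1]
gripper_width: 0.379
```

```bash
python3 - <<'E'
from h import *
tau(1); f=grab_frame('wrist'); cv2.imwrite('pics/w14.png',f); tau(); arc([.47,.37,.27,.17,.07])
E
```

```text
t 10.75 yaw 0.574 pos-yaw 0.582 r 0.1448 z 0.0618 tauTool->handle(ccw+): mean 0.264 [ 0.54 -0.01] F [-1.  -0.8 -0.1] w 0.382
t 10.80 yaw 0.570 pos-yaw 0.576 r 0.1448 z 0.0616 tauTool->handle(ccw+): mean 0.058 [0.06] F [-0.7  0.1  0.9] w 0.379
psi 0.47 d [ 0.05 -1.54  0.15] r [0.006 0.001 0.1  ]
psi 0.37 d [ 0.27 -2.97  0.14] r [0.006 0.001 0.2  ]
psi 0.27 d [ 0.62 -4.38  0.13] r [0.006 0.001 0.3  ]
psi 0.17 d [ 1.12 -5.74  0.12] r [0.006 0.    0.4  ]
psi 0.07 d [ 1.75 -7.04  0.12] r [0.006 0.    0.5  ]
```

View pics/w14.png

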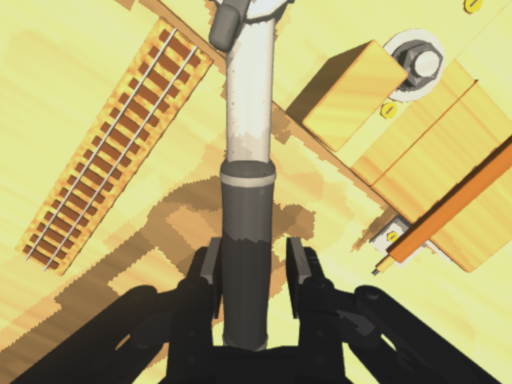

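The handle follows the fingers. First tightening stroke, clockwise:

Request:
play_rows([
  {"dx": 0.05, "dy": -1.55, "dz": 0.1, "rx": 0, "ry": 0, "rz": 0.1, "claw": 0.62},
  {"dx": 0.25, "dy": -2.95, "dz": 0.1, "rx": 0, "ry": 0, "rz": 0.2, "claw": 0.62},
  {"dx": 0.6, "dy": -4.4, "dz": 0.1, "rx": 0, "ry": 0, "rz": 0.3, "claw": 0.62},
  {"dx": 1.1, "dy": -5.75, "dz": 0.1, "rx": 0, "ry": 0, "rz": 0.4, "claw": 0.62},
  {"dx": 1.75, "dy": -7.05, "dz": 0.1, "rx": 0, "ry": 0, "rz": 0.5, "claw": 0.62},
])

```text
time: 11.3
tool_pos: [0.4772, -0.0403, 0.0612]
tool_rot: [0.004, 0.999, 0.032, 0.002]
contact_force: [0.7, -3.0, 0.3]
gripper_width: 0.38
```

```bash
python3 - <<'E'
from h import *
tau(); arc([-.03,-.13,-.23,-.33,-.43])
E
```

```text
t 11.30 yaw 0.064 pos-yaw 0.071 r 0.1448 z 0.0612 tauTool->handle(ccw+): mean -0.435 [-0.44] F [ 0.7 -3.   0.3] w 0.380
psi -0.03 d [ 0.04 -1.46  0.11] r [ 0.008 -0.004  0.094]
psi -0.13 d [ 0.25 -2.9   0.1 ] r [ 0.008 -0.004  0.194]
psi -0.23 d [ 0.6  -4.3   0.09] r [ 0.008 -0.004  0.294]
psi -0.33 d [ 1.09 -5.67  0.08] r [ 0.008 -0.005  0.394]
psi -0.43 d [ 1.71 -6.98  0.07] r [ 0.008 -0.005  0.494]
```

Driving at 0.44 N m, which is the free-running torque. Continuing.

Request:
play_rows([
  {"dx": 0.05, "dy": -1.45, "dz": 0.1, "rx": 0, "ry": 0, "rz": 0.1, "claw": 0.62},
  {"dx": 0.25, "dy": -2.9, "dz": 0.1, "rx": 0, "ry": 0, "rz": 0.2, "claw": 0.62},
  {"dx": 0.6, "dy": -4.3, "dz": 0.1, "rx": 0, "ry": 0, "rz": 0.3, "claw": 0.62},
  {"dx": 1.1, "dy": -5.65, "dz": 0.1, "rx": 0, "ry": 0, "rz": 0.4, "claw": 0.62},
  {"dx": 1.7, "dy": -7.0, "dz": 0.1, "rx": 0, "ry": 0, "rz": 0.5, "claw": 0.62},
])

```text
time: 11.8
tool_pos: [0.4905, 0.0307, 0.0611]
tool_rot: [0.004, 0.976, -0.219, 0.004]
contact_force: [0.7, -3.3, 0.7]
gripper_width: 0.382
```

```bash
python3 - <<'E'
from h import *
tau(); arc([-.53,-.63,-.73,-.8])
E
```

```text
t 11.80 yaw -0.441 pos-yaw -0.434 r 0.1445 z 0.0611 tauTool->handle(ccw+): mean -0.393 [-0.39] F [ 0.7 -3.3  0.7] w 0.382
psi -0.53 d [ 0.   -1.39  0.1 ] r [ 0.006 -0.01   0.089]
psi -0.63 d [ 0.2  -2.83  0.09] r [ 0.006 -0.011  0.189]
psi -0.73 d [ 0.55 -4.24  0.09] r [ 0.005 -0.011  0.289]
psi -0.80 d [ 0.87 -5.2   0.08] r [ 0.005 -0.011  0.359]
```

Request:
play_rows([
  {"dx": 0, "dy": -1.4, "dz": 0.1, "rx": 0, "ry": -0.01, "rz": 0.09, "claw": 0.62},
  {"dx": 0.2, "dy": -2.85, "dz": 0.1, "rx": 0, "ry": -0.01, "rz": 0.19, "claw": 0.62},
  {"dx": 0.55, "dy": -4.25, "dz": 0.1, "rx": 0, "ry": -0.01, "rz": 0.29, "claw": 0.62},
  {"dx": 0.85, "dy": -5.2, "dz": 0.1, "rx": 0, "ry": -0.01, "rz": 0.36, "claw": 0.62},
])

```text
time: 12.2
tool_pos: [0.5211, 0.0744, 0.0608]
tool_rot: [0.003, 0.92, -0.392, 0.001]
contact_force: [-0.3, -3.2, 2.4]
gripper_width: 0.38
```

```bash
python3 - <<'E'
from h import *
tau(); f=grab_frame('wrist'); cv2.imwrite('pics/w15.png',f); tau(); arc([-.7,-.6,-.5,-.4,-.3])
E
```

```text
t 12.20 yaw -0.805 pos-yaw -0.804 r 0.1450 z 0.0608 tauTool->handle(ccw+): mean -0.354 [-0.35] F [-0.3 -3.2  2.4] w 0.380
t 12.25 yaw -0.806 pos-yaw -0.812 r 0.1450 z 0.0610 tauTool->handle(ccw+): mean -0.353 [-0.35] F [-2.3 -1.1  0.3] w 0.382
psi -0.70 d [0.09 1.62 0.1 ] r [ 0.003 -0.004 -0.106]
psi -0.60 d [0.31 3.06 0.11] r [ 0.004 -0.003 -0.206]
psi -0.50 d [0.68 4.46 0.11] r [ 0.004 -0.003 -0.306]
psi -0.40 d [1.18 5.82 0.12] r [ 0.004 -0.003 -0.406]
psi -0.30 d [1.82 7.12 0.13] r [ 0.004 -0.003 -0.506]
```

View pics/w15.png

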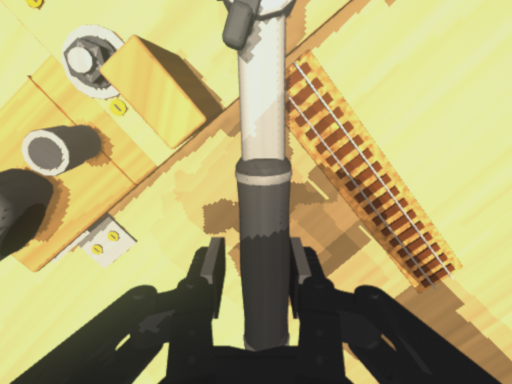

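Stroke 1 is done. The spare socket and tape are clear at the left, and the lever is still over to tighten. Back swing:

Request:
play_rows([
  {"dx": 0.1, "dy": 1.6, "dz": 0.1, "rx": 0, "ry": 0, "rz": -0.1, "claw": 0.62},
  {"dx": 0.3, "dy": 3.05, "dz": 0.1, "rx": 0, "ry": 0, "rz": -0.2, "claw": 0.62},
  {"dx": 0.7, "dy": 4.45, "dz": 0.1, "rx": 0, "ry": 0, "rz": -0.3, "claw": 0.62},
  {"dx": 1.2, "dy": 5.8, "dz": 0.1, "rx": 0, "ry": 0, "rz": -0.4, "claw": 0.62},
  {"dx": 1.8, "dy": 7.1, "dz": 0.1, "rx": 0, "ry": 0, "rz": -0.5, "claw": 0.62},
])

```text
time: 12.75
tool_pos: [0.4828, 0.0133, 0.0608]
tool_rot: [0.002, 0.989, -0.15, 0.001]
contact_force: [-0.1, 0.9, 0.1]
gripper_width: 0.381
```

```bash
python3 - <<'E'
from h import *
tau(); arc([-.2,-.1,0,.1,.2])
E
```

```text
t 12.75 yaw -0.302 pos-yaw -0.302 r 0.1454 z 0.0608 tauTool->handle(ccw+): mean 0.114 [0.11] F [-0.1  0.9  0.1] w 0.381
psi -0.20 d [0.11 1.48 0.09] r [ 0.004 -0.003 -0.102]
psi -0.10 d [0.33 2.91 0.09] r [ 0.004 -0.003 -0.202]
psi 0.00 d [0.69 4.31 0.1 ] r [ 0.004 -0.002 -0.302]
psi 0.10 d [1.19 5.67 0.1 ] r [ 0.004 -0.002 -0.402]
psi 0.20 d [1.82 6.98 0.11] r [ 0.004 -0.002 -0.502]
```

Request:
play_rows([
  {"dx": 0.1, "dy": 1.5, "dz": 0.1, "rx": 0, "ry": 0, "rz": -0.1, "claw": 0.62},
  {"dx": 0.3, "dy": 2.9, "dz": 0.1, "rx": 0, "ry": 0, "rz": -0.2, "claw": 0.62},
  {"dx": 0.7, "dy": 4.3, "dz": 0.1, "rx": 0, "ry": 0, "rz": -0.3, "claw": 0.62},
  {"dx": 1.2, "dy": 5.7, "dz": 0.1, "rx": 0, "ry": 0, "rz": -0.4, "claw": 0.62},
  {"dx": 1.8, "dy": 7.0, "dz": 0.1, "rx": 0, "ry": 0, "rz": -0.5, "claw": 0.62},
])

```text
time: 13.25
tool_pos: [0.4789, -0.0591, 0.0605]
tool_rot: [0.002, 0.995, 0.101, 0.001]
contact_force: [0.5, 1.0, -1.0]
gripper_width: 0.382
```

```bash
python3 - <<'E'
from h import *
tau(); arc([.3,.4,.5,.57])
E
```

```text
t 13.25 yaw 0.203 pos-yaw 0.201 r 0.1456 z 0.0605 tauTool->handle(ccw+): mean 0.127 [0.13] F [ 0.5  1.  -1. ] w 0.382
psi 0.30 d [0.13 1.43 0.06] r [ 0.004 -0.001 -0.097]
psi 0.40 d [0.34 2.87 0.07] r [ 0.004 -0.001 -0.197]
psi 0.50 d [0.7  4.27 0.07] r [ 0.004 -0.001 -0.297]
psi 0.57 d [1.03 5.23 0.08] r [ 0.004 -0.001 -0.367]
```

Request:
play_rows([
  {"dx": 0.1, "dy": 1.45, "dz": 0.1, "rx": 0, "ry": 0, "rz": -0.1, "claw": 0.62},
  {"dx": 0.3, "dy": 2.9, "dz": 0.1, "rx": 0, "ry": 0, "rz": -0.2, "claw": 0.62},
  {"dx": 0.7, "dy": 4.3, "dz": 0.1, "rx": 0, "ry": 0, "rz": -0.3, "claw": 0.62},
  {"dx": 1.0, "dy": 5.3, "dz": 0.1, "rx": 0, "ry": 0, "rz": -0.37, "claw": 0.62},
  {"dx": 1.0, "dy": 5.3, "dz": 0.1, "rx": 0, "ry": 0, "rz": -0.37, "claw": 0.62},
])

```text
time: 13.75
tool_pos: [0.5, -0.1097, 0.0605]
tool_rot: [0.003, 0.959, 0.282, 0.001]
contact_force: [-0.5, -0.4, 0.5]
gripper_width: 0.376
```

```bash
python3 - <<'E'
from h import *
tau(); arc([.47,.37,.27,.17,.07])
E
```

```text
t 13.75 yaw 0.571 pos-yaw 0.580 r 0.1454 z 0.0605 tauTool->handle(ccw+): mean -0.008 [-0.01] F [-0.5 -0.4  0.5] w 0.376
psi 0.47 d [ 0.12 -1.6   0.04] r [ 0.006 -0.001  0.101]
psi 0.37 d [ 0.34 -3.03  0.03] r [ 0.005 -0.001  0.201]
psi 0.27 d [ 0.7  -4.43  0.02] r [ 0.005 -0.002  0.301]
psi 0.17 d [ 1.2  -5.79  0.01] r [ 0.005 -0.002  0.401]
psi 0.07 d [ 1.83 -7.1   0.01] r [ 0.005 -0.002  0.501]
```

Stroke 2, watching the torque:

Request:
play_rows([
  {"dx": 0.1, "dy": -1.6, "dz": 0, "rx": 0, "ry": 0, "rz": 0.1, "claw": 0.62},
  {"dx": 0.35, "dy": -3.05, "dz": 0, "rx": 0, "ry": 0, "rz": 0.2, "claw": 0.62},
  {"dx": 0.7, "dy": -4.45, "dz": 0, "rx": 0, "ry": 0, "rz": 0.3, "claw": 0.62},
  {"dx": 1.2, "dy": -5.8, "dz": 0, "rx": 0, "ry": 0, "rz": 0.4, "claw": 0.62},
  {"dx": 1.85, "dy": -7.1, "dz": 0, "rx": 0, "ry": 0, "rz": 0.5, "claw": 0.62},
])

```text
time: 14.25
tool_pos: [0.4769, -0.0397, 0.0607]
tool_rot: [0.003, 0.999, 0.033, 0.002]
contact_force: [1.0, -2.2, -0.1]
gripper_width: 0.379
```

```bash
python3 - <<'E'
from h import *
tau(); arc([-.03,-.13,-.23])
E
```

```text
t 14.25 yaw 0.066 pos-yaw 0.067 r 0.1450 z 0.0607 tauTool->handle(ccw+): mean -0.334 [-0.33] F [ 1.  -2.2 -0.1] w 0.379
psi -0.03 d [ 0.07 -1.4   0.06] r [ 0.006 -0.005  0.096]
psi -0.13 d [ 0.28 -2.84  0.05] r [ 0.006 -0.005  0.196]
psi -0.23 d [ 0.63 -4.24  0.04] r [ 0.006 -0.005  0.296]
```

Request:
play_rows([
  {"dx": 0.1, "dy": -1.5, "dz": 0, "rx": 0, "ry": 0, "rz": 0.1, "claw": 0.62},
  {"dx": 0.3, "dy": -2.9, "dz": 0, "rx": 0, "ry": 0, "rz": 0.2, "claw": 0.62},
])

```text
time: 14.45
tool_pos: [0.4778, -0.0101, 0.0609]
tool_rot: [0.004, 0.998, -0.07, 0.003]
contact_force: [2.4, -2.9, -0.5]
gripper_width: 0.379
```

```bash
python3 - <<'E'
from h import *
tau(); arc([-.23,-.33,-.43])
E
```

```text
t 14.45 yaw -0.140 pos-yaw -0.137 r 0.1452 z 0.0609 tauTool->handle(ccw+): mean -0.367 [-0.37] F [ 2.4 -2.9 -0.5] w 0.379
psi -0.23 d [ 0.07 -1.34  0.08] r [ 0.006 -0.008  0.09 ]
psi -0.33 d [ 0.28 -2.78  0.08] r [ 0.006 -0.008  0.19 ]
psi -0.43 d [ 0.62 -4.19  0.07] r [ 0.005 -0.008  0.29 ]
```

Request:
play_rows([
  {"dx": 0.1, "dy": -1.4, "dz": 0.1, "rx": 0, "ry": -0.005, "rz": 0.09, "claw": 0.62},
  {"dx": 0.3, "dy": -2.8, "dz": 0.1, "rx": 0, "ry": -0.005, "rz": 0.19, "claw": 0.62},
  {"dx": 0.6, "dy": -4.2, "dz": 0.1, "rx": 0, "ry": -0.005, "rz": 0.29, "claw": 0.62},
])

```text
time: 14.75
tool_pos: [0.4898, 0.0309, 0.0605]
tool_rot: [0.004, 0.976, -0.216, 0.003]
contact_force: [0.8, -3.2, 0.9]
gripper_width: 0.378
```

```bash
python3 - <<'E'
from h import *
tau(); arc([-.53,-.63,-.73])
E
```

```text
t 14.75 yaw -0.435 pos-yaw -0.433 r 0.1451 z 0.0605 tauTool->handle(ccw+): mean -0.377 [-0.38] F [ 0.8 -3.2  0.9] w 0.378
psi -0.53 d [ 0.08 -1.41  0.04] r [ 0.006 -0.007  0.095]
psi -0.63 d [ 0.29 -2.84  0.03] r [ 0.005 -0.007  0.195]
psi -0.73 d [ 0.64 -4.25  0.03] r [ 0.005 -0.007  0.295]
```

Request:
play_rows([
  {"dx": 0.1, "dy": -1.4, "dz": 0.1, "rx": 0, "ry": 0, "rz": 0.1, "claw": 0.62},
  {"dx": 0.3, "dy": -2.85, "dz": 0.1, "rx": 0, "ry": 0, "rz": 0.2, "claw": 0.62},
])

```text
time: 14.95
tool_pos: [0.5045, 0.0558, 0.06]
tool_rot: [0.004, 0.949, -0.314, 0.003]
contact_force: [-0.3, -3.0, 1.6]
gripper_width: 0.381
```

```bash
python3 - <<'E'
from h import *
tau(); arc([-.73,-.8])
E
```

```text
t 14.95 yaw -0.640 pos-yaw -0.632 r 0.1452 z 0.0600 tauTool->handle(ccw+): mean -0.385 [-0.38] F [-0.3 -3.   1.6] w 0.381
psi -0.73 d [ 0.08 -1.42 -0.  ] r [ 0.005 -0.009  0.09 ]
psi -0.80 d [ 0.2  -2.42 -0.01] r [ 0.005 -0.01   0.16 ]
```

Request:
play_rows([
  {"dx": 0.1, "dy": -1.4, "dz": 0, "rx": 0, "ry": -0.009, "rz": 0.09, "claw": 0.62},
  {"dx": 0.2, "dy": -2.4, "dz": 0, "rx": 0, "ry": -0.009, "rz": 0.16, "claw": 0.62},
])

```text
time: 15.15
tool_pos: [0.52, 0.0743, 0.06]
tool_rot: [0.003, 0.92, -0.391, -0.001]
contact_force: [-0.2, -3.9, 0.9]
gripper_width: 0.375
```

```bash
python3 - <<'E'
from h import *
tau(2); arc([-.7,-.6,-.5,-.4,-.3])
E
```

```text
t 15.25 yaw -0.800 pos-yaw -0.802 r 0.1457 z 0.0601 tauTool->handle(ccw+): mean -0.308 [-0.41 -0.28 -0.24] F [-0.8 -1.5  1.4] w 0.382
psi -0.70 d [0.14 1.47 0.02] r [ 0.005 -0.001 -0.1  ]
psi -0.60 d [0.36 2.91 0.03] r [ 0.005 -0.    -0.2  ]
psi -0.50 d [0.71 4.31 0.04] r [ 0.005 -0.    -0.3  ]
psi -0.40 d [1.21 5.67 0.04] r [ 0.005  0.    -0.4  ]
psi -0.30 d [1.84 6.98 0.05] r [ 0.005  0.    -0.5  ]
```

Still running free. Back swing again:

Request:
play_rows([
  {"dx": 0.1, "dy": 1.5, "dz": 0, "rx": 0, "ry": 0, "rz": -0.1, "claw": 0.62},
  {"dx": 0.35, "dy": 2.9, "dz": 0, "rx": 0, "ry": 0, "rz": -0.2, "claw": 0.62},
  {"dx": 0.7, "dy": 4.3, "dz": 0, "rx": 0, "ry": 0, "rz": -0.3, "claw": 0.62},
  {"dx": 1.2, "dy": 5.7, "dz": 0, "rx": 0, "ry": 0, "rz": -0.4, "claw": 0.62},
  {"dx": 1.85, "dy": 7.0, "dz": 0, "rx": 0, "ry": 0, "rz": -0.5, "claw": 0.62},
])

```text
time: 15.75
tool_pos: [0.4821, 0.0128, 0.0606]
tool_rot: [0.002, 0.989, -0.147, -0.001]
contact_force: [0.2, 0.7, 0.0]
gripper_width: 0.378
```

Request:
play_rows([
  {"dx": 0.1, "dy": 1.5, "dz": 0.05, "rx": 0, "ry": 0, "rz": -0.1, "claw": 0.62},
  {"dx": 0.35, "dy": 2.9, "dz": 0.05, "rx": 0, "ry": 0, "rz": -0.2, "claw": 0.62},
  {"dx": 0.7, "dy": 4.3, "dz": 0.05, "rx": 0, "ry": 0, "rz": -0.3, "claw": 0.62},
  {"dx": 1.2, "dy": 5.7, "dz": 0.05, "rx": 0, "ry": 0, "rz": -0.4, "claw": 0.62},
  {"dx": 1.85, "dy": 7.0, "dz": 0.05, "rx": 0, "ry": 0, "rz": -0.5, "claw": 0.62},
])

```text
time: 16.25
tool_pos: [0.4785, -0.0596, 0.0603]
tool_rot: [0.001, 0.994, 0.105, -0.001]
contact_force: [0.1, 0.4, 0.0]
gripper_width: 0.378
```

```bash
python3 - <<'E'
from h import *
tau(); arc([.3,.4,.5,.57])
E
```

```text
t 16.25 yaw 0.210 pos-yaw 0.204 r 0.1461 z 0.0603 tauTool->handle(ccw+): mean 0.060 [0.06] F [0.1 0.4 0. ] w 0.378
psi 0.30 d [0.17 1.39 0.03] r [ 0.001  0.003 -0.09 ]
psi 0.40 d [0.37 2.82 0.03] r [ 0.001  0.003 -0.19 ]
psi 0.50 d [0.71 4.23 0.03] r [ 0.001  0.003 -0.29 ]
psi 0.57 d [1.04 5.19 0.03] r [ 0.001  0.003 -0.36 ]
```

Request:
play_rows([
  {"dx": 0.1, "dy": 1.45, "dz": 0.05, "rx": 0, "ry": 0, "rz": -0.1, "claw": 0.62},
  {"dx": 0.3, "dy": 2.9, "dz": 0.05, "rx": 0, "ry": 0, "rz": -0.2, "claw": 0.62},
  {"dx": 0.7, "dy": 4.3, "dz": 0.05, "rx": 0, "ry": 0, "rz": -0.3, "claw": 0.62},
  {"dx": 1.0, "dy": 5.25, "dz": 0.05, "rx": 0, "ry": 0, "rz": -0.37, "claw": 0.62},
  {"dx": 1.0, "dy": 5.25, "dz": 0.05, "rx": 0, "ry": 0, "rz": -0.37, "claw": 0.62},
])

```text
time: 16.75
tool_pos: [0.4994, -0.1095, 0.0602]
tool_rot: [0.001, 0.958, 0.286, -0.001]
contact_force: [0.3, 0.3, 0.5]
gripper_width: 0.379
```

```bash
python3 - <<'E'
from h import *
tau(); arc([.47,.37,.27,.17,.07])
E
```

```text
t 16.75 yaw 0.579 pos-yaw 0.577 r 0.1458 z 0.0602 tauTool->handle(ccw+): mean 0.011 [0.01] F [0.3 0.3 0.5] w 0.379
psi 0.47 d [ 0.17 -1.54  0.02] r [0.001 0.003 0.109]
psi 0.37 d [ 0.4  -2.98  0.02] r [0.001 0.002 0.209]
psi 0.27 d [ 0.77 -4.38  0.01] r [0.001 0.002 0.309]
psi 0.17 d [ 1.28 -5.73  0.01] r [0.001 0.002 0.409]
psi 0.07 d [ 1.92 -7.03  0.01] r [0.002 0.002 0.509]
```

Stroke 3 (contact expected during this one):

Request:
play_rows([
  {"dx": 0.15, "dy": -1.55, "dz": 0, "rx": 0, "ry": 0, "rz": 0.1, "claw": 0.62},
  {"dx": 0.4, "dy": -3.0, "dz": 0, "rx": 0, "ry": 0, "rz": 0.2, "claw": 0.62},
  {"dx": 0.75, "dy": -4.4, "dz": 0, "rx": 0, "ry": 0, "rz": 0.3, "claw": 0.62},
  {"dx": 1.25, "dy": -5.75, "dz": 0, "rx": 0, "ry": 0, "rz": 0.4, "claw": 0.62},
  {"dx": 1.9, "dy": -7.05, "dz": 0, "rx": 0, "ry": 0, "rz": 0.5, "claw": 0.62},
])

```text
time: 17.25
tool_pos: [0.4762, -0.0397, 0.0604]
tool_rot: [0.002, 0.999, 0.037, -0.0]
contact_force: [2.9, -2.3, -0.9]
gripper_width: 0.381
```

```bash
python3 - <<'E'
from h import *
tau(); arc([-.03,-.13])
E
```

```text
t 17.25 yaw 0.074 pos-yaw 0.067 r 0.1457 z 0.0604 tauTool->handle(ccw+): mean -0.369 [-0.37] F [ 2.9 -2.3 -0.9] w 0.381
psi -0.03 d [ 0.15 -1.4   0.04] r [0.004 0.001 0.104]
psi -0.13 d [ 0.37 -2.83  0.03] r [0.004 0.    0.204]
```

Request:
play_rows([
  {"dx": 0.1, "dy": -1.45, "dz": 0, "rx": 0, "ry": 0, "rz": 0.1, "claw": 0.62},
])

```text
time: 17.35
tool_pos: [0.4759, -0.0249, 0.0605]
tool_rot: [0.003, 1.0, -0.016, 0.001]
contact_force: [2.8, -3.3, -1.0]
gripper_width: 0.376
```

```bash
python3 - <<'E'
from h import *
tau(); arc([-.13,-.23])
E
```

```text
t 17.35 yaw -0.031 pos-yaw -0.035 r 0.1458 z 0.0605 tauTool->handle(ccw+): mean -0.471 [-0.47] F [ 2.8 -3.3 -1. ] w 0.376
psi -0.13 d [ 0.15 -1.37  0.05] r [ 0.005 -0.002  0.099]
psi -0.23 d [ 0.37 -2.81  0.04] r [ 0.005 -0.002  0.199]
```

Request:
play_rows([
  {"dx": 0.1, "dy": -1.4, "dz": 0, "rx": 0, "ry": 0, "rz": 0.1, "claw": 0.62},
])

```text
time: 17.45
tool_pos: [0.477, -0.0106, 0.0607]
tool_rot: [0.003, 0.998, -0.068, 0.002]
contact_force: [1.6, -3.4, -0.8]
gripper_width: 0.379
```

```bash
python3 - <<'E'
from h import *
tau(); arc([-.23,-.33])
E
```

```text
t 17.45 yaw -0.136 pos-yaw -0.134 r 0.1459 z 0.0607 tauTool->handle(ccw+): mean -0.468 [-0.47] F [ 1.6 -3.4 -0.8] w 0.379
psi -0.23 d [ 0.15 -1.4   0.07] r [ 0.006 -0.004  0.093]
psi -0.33 d [ 0.36 -2.83  0.06] r [ 0.006 -0.004  0.193]
```

Request:
play_rows([
  {"dx": 0.1, "dy": -1.4, "dz": 0, "rx": 0, "ry": 0, "rz": 0.1, "claw": 0.62},
])

```text
time: 17.55
tool_pos: [0.4796, 0.0034, 0.0608]
tool_rot: [0.004, 0.993, -0.121, 0.003]
contact_force: [0.6, -3.5, -0.9]
gripper_width: 0.378
```

```bash
python3 - <<'E'
from h import *
tau(); arc([-.33,-.43])
E
```

```text
t 17.55 yaw -0.242 pos-yaw -0.231 r 0.1459 z 0.0608 tauTool->handle(ccw+): mean -0.474 [-0.47] F [ 0.6 -3.5 -0.9] w 0.378
psi -0.33 d [ 0.14 -1.43  0.07] r [ 0.007 -0.006  0.088]
psi -0.43 d [ 0.34 -2.87  0.07] r [ 0.007 -0.007  0.188]
```

Request:
play_rows([
  {"dx": 0.1, "dy": -1.4, "dz": 0.05, "rx": 0, "ry": 0, "rz": 0.09, "claw": 0.62},
])

```text
time: 17.65
tool_pos: [0.4835, 0.017, 0.0607]
tool_rot: [0.005, 0.986, -0.167, 0.003]
contact_force: [-0.1, -3.3, 2.4]
gripper_width: 0.381
```

```bash
python3 - <<'E'
from h import *
tau(); arc([-.43,-.53])
E
```

```text
t 17.65 yaw -0.336 pos-yaw -0.328 r 0.1458 z 0.0607 tauTool->handle(ccw+): mean -0.462 [-0.46] F [-0.1 -3.3  2.4] w 0.381
psi -0.43 d [ 0.15 -1.48  0.06] r [ 0.008 -0.008  0.094]
psi -0.53 d [ 0.35 -2.91  0.05] r [ 0.007 -0.009  0.194]
```

Request:
play_rows([
  {"dx": 0.15, "dy": -1.4, "dz": 0.05, "rx": 0, "ry": 0, "rz": 0.09, "claw": 0.62},
])

```text
time: 17.75
tool_pos: [0.4889, 0.0299, 0.0606]
tool_rot: [0.005, 0.977, -0.214, 0.004]
contact_force: [-0.7, -3.1, 2.3]
gripper_width: 0.379
```

```bash
python3 - <<'E'
from h import *
tau(); arc([-.53,-.63])
E
```

```text
t 17.75 yaw -0.431 pos-yaw -0.424 r 0.1456 z 0.0606 tauTool->handle(ccw+): mean -0.459 [-0.46] F [-0.7 -3.1  2.3] w 0.379
psi -0.53 d [ 0.13 -1.54  0.04] r [ 0.009 -0.01   0.099]
psi -0.63 d [ 0.35 -2.97  0.03] r [ 0.008 -0.01   0.199]
```

Request:
play_rows([
  {"dx": 0.15, "dy": -1.4, "dz": 0.05, "rx": 0, "ry": 0, "rz": 0.09, "claw": 0.62},
])

```text
time: 17.85
tool_pos: [0.4953, 0.0422, 0.0604]
tool_rot: [0.006, 0.966, -0.26, 0.004]
contact_force: [-1.5, -3.0, 3.5]
gripper_width: 0.38
```

```bash
python3 - <<'E'
from h import *
tau(); arc([-.63,-.73,-.8])
E
```

```text
t 17.85 yaw -0.525 pos-yaw -0.519 r 0.1455 z 0.0604 tauTool->handle(ccw+): mean -0.489 [-0.49] F [-1.5 -3.   3.5] w 0.380
psi -0.63 d [ 0.13 -1.61  0.02] r [ 0.01  -0.011  0.104]
psi -0.73 d [ 0.35 -3.04  0.01] r [ 0.009 -0.011  0.204]
psi -0.80 d [ 0.59 -4.03  0.  ] r [ 0.009 -0.012  0.274]
```

Request:
play_rows([
  {"dx": 0.15, "dy": -1.6, "dz": 0, "rx": 0.005, "ry": -0.01, "rz": 0.1, "claw": 0.62},
])

```text
time: 17.95
tool_pos: [0.5033, 0.0555, 0.0604]
tool_rot: [0.003, 0.951, -0.31, -0.001]
contact_force: [-1.7, -3.9, 0.4]
gripper_width: 0.379
```

```bash
python3 - <<'E'
from h import *
tau(); arc([-.73,-.8])
E
```

```text
t 17.95 yaw -0.630 pos-yaw -0.626 r 0.1459 z 0.0604 tauTool->handle(ccw+): mean -0.616 [-0.62] F [-1.7 -3.9  0.4] w 0.379
psi -0.73 d [ 0.17 -1.51  0.03] r [ 0.007 -0.001  0.1  ]
psi -0.80 d [ 0.3  -2.51  0.02] r [ 0.007 -0.001  0.17 ]
```

Request:
play_rows([
  {"dx": 0.15, "dy": -1.5, "dz": 0, "rx": 0.005, "ry": 0, "rz": 0.1, "claw": 0.62},
])

```text
time: 18.05
tool_pos: [0.5125, 0.0667, 0.0604]
tool_rot: [0.002, 0.933, -0.359, 0.0]
contact_force: [-0.3, -4.5, 1.4]
gripper_width: 0.38
```

```bash
python3 - <<'E'
from h import *
tau(); arc([-.8,-.82])
E
```

```text
t 18.05 yaw -0.735 pos-yaw -0.725 r 0.1458 z 0.0604 tauTool->handle(ccw+): mean -0.524 [-0.52] F [-0.3 -4.5  1.4] w 0.380
psi -0.80 d [ 0.11 -1.08  0.04] r [ 0.004 -0.002  0.065]
psi -0.82 d [ 0.14 -1.37  0.04] r [ 0.004 -0.002  0.085]
```

Request:
play_rows([
  {"dx": 0.1, "dy": -1.1, "dz": 0, "rx": 0.005, "ry": 0, "rz": 0.08, "claw": 0.62},
])

```text
time: 18.15
tool_pos: [0.5199, 0.0741, 0.0605]
tool_rot: [0.001, 0.917, -0.398, 0.001]
contact_force: [-1.5, -5.7, 1.8]
gripper_width: 0.381
```

```bash
python3 - <<'E'
from h import *
tau(3); arc([-.7,-.6,-.5,-.4,-.3])
E
```

```text
t 18.30 yaw -0.813 pos-yaw -0.798 r 0.1456 z 0.0604 tauTool->handle(ccw+): mean -0.485 [-0.74 -0.33 -0.41 -0.45] F [-1.  -3.4  1.3] w 0.375
psi -0.70 d [0.15 1.41 0.05] r [ 0.001 -0.002 -0.113]
psi -0.60 d [0.39 2.84 0.05] r [ 0.001 -0.002 -0.213]
psi -0.50 d [0.77 4.24 0.05] r [ 0.001 -0.002 -0.313]
psi -0.40 d [1.28 5.59 0.05] r [ 0.001 -0.002 -0.413]
psi -0.30 d [1.93 6.89 0.05] r [ 0.001 -0.002 -0.513]
```

Torque is climbing (about 0.6), so the nut has met the washer. Back swing, then a careful final stroke.

Request:
play_rows([
  {"dx": 0.15, "dy": 1.4, "dz": 0, "rx": 0, "ry": 0, "rz": -0.11, "claw": 0.62},
  {"dx": 0.4, "dy": 2.85, "dz": 0, "rx": 0, "ry": 0, "rz": -0.21, "claw": 0.62},
  {"dx": 0.75, "dy": 4.25, "dz": 0, "rx": 0, "ry": 0, "rz": -0.31, "claw": 0.62},
  {"dx": 1.3, "dy": 5.6, "dz": 0, "rx": 0, "ry": 0, "rz": -0.41, "claw": 0.62},
  {"dx": 1.9, "dy": 6.9, "dz": 0, "rx": 0, "ry": 0, "rz": -0.51, "claw": 0.62},
])

```text
time: 18.8
tool_pos: [0.482, 0.0133, 0.0605]
tool_rot: [-0.0, 0.989, -0.148, 0.001]
contact_force: [1.0, 1.1, -0.7]
gripper_width: 0.379
```

Request:
play_rows([
  {"dx": 0.1, "dy": 1.5, "dz": 0.05, "rx": 0, "ry": 0, "rz": -0.1, "claw": 0.62},
  {"dx": 0.3, "dy": 2.9, "dz": 0.05, "rx": 0, "ry": 0, "rz": -0.2, "claw": 0.62},
  {"dx": 0.7, "dy": 4.3, "dz": 0.05, "rx": 0, "ry": 0, "rz": -0.3, "claw": 0.62},
  {"dx": 1.2, "dy": 5.7, "dz": 0.05, "rx": 0, "ry": 0, "rz": -0.4, "claw": 0.62},
  {"dx": 1.85, "dy": 7.0, "dz": 0.05, "rx": 0, "ry": 0, "rz": -0.5, "claw": 0.62},
])

```text
time: 19.3
tool_pos: [0.4783, -0.059, 0.0599]
tool_rot: [-0.001, 0.995, 0.103, 0.001]
contact_force: [-0.7, 1.3, -0.9]
gripper_width: 0.383
```

Request:
play_rows([
  {"dx": 0.15, "dy": 1.45, "dz": 0.05, "rx": 0, "ry": 0, "rz": -0.1, "claw": 0.62},
  {"dx": 0.35, "dy": 2.9, "dz": 0.05, "rx": 0, "ry": 0, "rz": -0.2, "claw": 0.62},
  {"dx": 0.7, "dy": 4.3, "dz": 0.05, "rx": 0, "ry": 0, "rz": -0.3, "claw": 0.62},
  {"dx": 1.05, "dy": 5.25, "dz": 0.05, "rx": 0, "ry": 0, "rz": -0.37, "claw": 0.62},
  {"dx": 1.05, "dy": 5.25, "dz": 0.05, "rx": 0, "ry": 0, "rz": -0.37, "claw": 0.62},
])

```text
time: 19.8
tool_pos: [0.4994, -0.1087, 0.0596]
tool_rot: [-0.001, 0.959, 0.284, 0.002]
contact_force: [0.2, 1.1, -0.6]
gripper_width: 0.378
```

```bash
python3 - <<'E'
from h import *
tau(3); f=grab_frame('wrist'); cv2.imwrite('pics/w20.png',f); arc([.47,.37,.27,.17])
E
```

```text
t 19.95 yaw 0.576 pos-yaw 0.564 r 0.1452 z 0.0593 tauTool->handle(ccw+): mean 0.083 [0.12 0.09 0.03 0.08] F [ 0.5  1.  -0.1] w 0.380
psi 0.47 d [ 0.09 -1.36 -0.07] r [-0.001 -0.003  0.106]
psi 0.37 d [ 0.32 -2.79 -0.07] r [-0.001 -0.003  0.206]
psi 0.27 d [ 0.69 -4.2  -0.06] r [-0.001 -0.003  0.306]
psi 0.17 d [ 1.19 -5.55 -0.06] r [-0.001 -0.003  0.406]
```

View pics/w20.png

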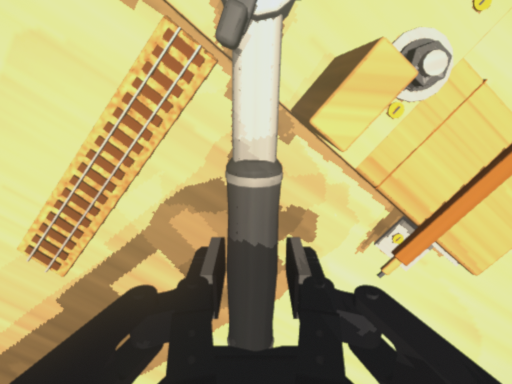

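Request:
play_rows([
  {"dx": 0.1, "dy": -1.35, "dz": -0.05, "rx": 0, "ry": 0, "rz": 0.1, "claw": 0.62},
  {"dx": 0.3, "dy": -2.8, "dz": -0.05, "rx": 0, "ry": 0, "rz": 0.2, "claw": 0.62},
  {"dx": 0.7, "dy": -4.2, "dz": -0.05, "rx": 0, "ry": 0, "rz": 0.3, "claw": 0.62},
])

```text
time: 20.3
tool_pos: [0.4821, -0.0689, 0.0602]
tool_rot: [0.001, 0.991, 0.136, 0.002]
contact_force: [2.0, -4.2, -0.8]
gripper_width: 0.383
```

```bash
python3 - <<'E'
from h import *
tau(); arc([.2,.13,.06])
E
```

```text
t 20.30 yaw 0.272 pos-yaw 0.272 r 0.1448 z 0.0602 tauTool->handle(ccw+): mean -0.662 [-0.66] F [ 2.  -4.2 -0.8] w 0.383
psi 0.20 d [ 0.02 -1.04  0.01] r [ 0.001 -0.004  0.072]
psi 0.13 d [ 0.13 -2.05  0.01] r [ 0.001 -0.004  0.142]
psi 0.06 d [ 0.31 -3.05  0.01] r [ 0.001 -0.004  0.212]
```

Request:
play_rows([
  {"dx": 0.1, "dy": -1.0, "dz": 0, "rx": 0, "ry": 0, "rz": 0.07, "claw": 0.62},
])

```text
time: 20.4
tool_pos: [0.4799, -0.0592, 0.0601]
tool_rot: [0.002, 0.995, 0.099, 0.002]
contact_force: [-1.2, -5.6, -2.4]
gripper_width: 0.381
```

```bash
python3 - <<'E'
from h import *
tau(); arc([.13,.06])
E
```

```text
t 20.40 yaw 0.199 pos-yaw 0.203 r 0.1447 z 0.0601 tauTool->handle(ccw+): mean -0.759 [-0.76] F [-1.2 -5.6 -2.4] w 0.381
psi 0.13 d [ 0.01 -1.06  0.01] r [ 0.004 -0.004  0.069]
psi 0.06 d [ 0.11 -2.07  0.  ] r [ 0.004 -0.004  0.139]
```

Request:
play_rows([
  {"dx": 0.1, "dy": -1.0, "dz": 0, "rx": 0, "ry": 0, "rz": 0.07, "claw": 0.62},
])

```text
time: 20.5
tool_pos: [0.4783, -0.0497, 0.0601]
tool_rot: [0.004, 0.998, 0.063, 0.002]
contact_force: [0.2, -6.0, -1.5]
gripper_width: 0.382
```

```bash
python3 - <<'E'
from h import *
tau(); arc([.06,-.01])
E
```

```text
t 20.50 yaw 0.126 pos-yaw 0.136 r 0.1446 z 0.0601 tauTool->handle(ccw+): mean -0.858 [-0.86] F [ 0.2 -6.  -1.5] w 0.382
psi 0.06 d [-0.   -1.11 -0.  ] r [ 0.007 -0.004  0.066]
psi -0.01 d [ 0.1  -2.12 -0.01] r [ 0.007 -0.004  0.136]
```

Request:
play_rows([
  {"dx": 0, "dy": -0.7, "dz": 0, "rx": 0.004, "ry": 0, "rz": 0.05, "claw": 0.62},
])

```text
time: 20.6
tool_pos: [0.4776, -0.043, 0.0601]
tool_rot: [0.003, 0.999, 0.037, 0.003]
contact_force: [3.0, -4.4, -3.0]
gripper_width: 0.379
```

```bash
python3 - <<'E'
from h import *
tau(); arc([.03,-.01])
E
```

```text
t 20.60 yaw 0.075 pos-yaw 0.090 r 0.1446 z 0.0601 tauTool->handle(ccw+): mean -0.675 [-0.68] F [ 3.  -4.4 -3. ] w 0.379
psi 0.03 d [-0.02 -0.87  0.01] r [ 0.006 -0.006  0.045]
psi -0.01 d [ 0.01 -1.45  0.01] r [ 0.006 -0.006  0.085]
```

Request:
play_rows([
  {"dx": 0, "dy": -0.7, "dz": 0, "rx": 0.004, "ry": 0, "rz": 0.05, "claw": 0.62},
])

```text
time: 20.7
tool_pos: [0.4773, -0.0365, 0.0602]
tool_rot: [0.002, 1.0, 0.012, 0.004]
contact_force: [2.4, -5.7, -3.9]
gripper_width: 0.386
```

```bash
python3 - <<'E'
from h import *
tau(); arc([-.01,-.05])
E
```

```text
t 20.70 yaw 0.023 pos-yaw 0.045 r 0.1444 z 0.0602 tauTool->handle(ccw+): mean -0.845 [-0.85] F [ 2.4 -5.7 -3.9] w 0.386
psi -0.01 d [-0.06 -0.8   0.01] r [ 0.005 -0.008  0.033]
psi -0.05 d [-0.02 -1.38  0.01] r [ 0.005 -0.008  0.073]
```

Request:
play_rows([
  {"dx": 0, "dy": -0.8, "dz": 0, "rx": 0.004, "ry": 0, "rz": 0.035, "claw": 0.62},
])

```text
time: 20.8
tool_pos: [0.4771, -0.0293, 0.0601]
tool_rot: [0.002, 1.0, -0.007, 0.005]
contact_force: [0.5, -6.4, -2.7]
gripper_width: 0.383
```

```bash
python3 - <<'E'
from h import *
tau(); arc([-.05,-.1])
E
```

```text
t 20.80 yaw -0.013 pos-yaw -0.005 r 0.1445 z 0.0601 tauTool->handle(ccw+): mean -0.917 [-0.92] F [ 0.5 -6.4 -2.7] w 0.383
psi -0.05 d [-0.04 -0.65  0.01] r [ 0.004 -0.009  0.037]
psi -0.10 d [ 0.   -1.37  0.01] r [ 0.004 -0.009  0.087]
```

Request:
play_rows([
  {"dx": 0, "dy": -0.8, "dz": 0, "rx": 0.004, "ry": 0, "rz": 0.04, "claw": 0.62},
])

```text
time: 20.9
tool_pos: [0.4773, -0.022, 0.0602]
tool_rot: [0.002, 1.0, -0.027, 0.005]
contact_force: [1.8, -5.4, -3.1]
gripper_width: 0.376
```

```bash
python3 - <<'E'
from h import *
tau(); arc([-.1,-.15])
E
```

```text
t 20.90 yaw -0.054 pos-yaw -0.055 r 0.1445 z 0.0602 tauTool->handle(ccw+): mean -0.765 [-0.76] F [ 1.8 -5.4 -3.1] w 0.376
psi -0.10 d [-0.03 -0.65  0.02] r [ 0.003 -0.011  0.046]
psi -0.15 d [ 0.02 -1.37  0.02] r [ 0.002 -0.011  0.096]
```

Request:
play_rows([
  {"dx": 0, "dy": -0.65, "dz": 0, "rx": 0, "ry": -0.005, "rz": 0.05, "claw": 0.62},
])

```text
time: 21.0
tool_pos: [0.4777, -0.0163, 0.0602]
tool_rot: [0.003, 0.999, -0.053, 0.004]
contact_force: [2.2, -6.3, -3.3]
gripper_width: 0.384
```

```bash
python3 - <<'E'
from h import *
tau(); arc([-.15,-.2])
E
```

```text
t 21.00 yaw -0.106 pos-yaw -0.095 r 0.1445 z 0.0602 tauTool->handle(ccw+): mean -0.880 [-0.88] F [ 2.2 -6.3 -3.3] w 0.384
psi -0.15 d [-0.03 -0.8   0.01] r [ 0.006 -0.008  0.044]
psi -0.20 d [ 0.02 -1.52  0.01] r [ 0.005 -0.008  0.094]
```

Request:
play_rows([
  {"dx": 0, "dy": -0.7, "dz": 0, "rx": 0, "ry": -0.005, "rz": 0.05, "claw": 0.62},
])

```text
time: 21.1
tool_pos: [0.4784, -0.0103, 0.0601]
tool_rot: [0.005, 0.997, -0.079, 0.002]
contact_force: [1.4, -6.7, -2.7]
gripper_width: 0.382
```

```bash
python3 - <<'E'
from h import *
tau(); arc([-.2,-.25])
E
```

```text
t 21.10 yaw -0.157 pos-yaw -0.137 r 0.1445 z 0.0601 tauTool->handle(ccw+): mean -0.931 [-0.93] F [ 1.4 -6.7 -2.7] w 0.382
psi -0.20 d [-0.04 -0.92 -0.  ] r [ 0.009 -0.005  0.042]
psi -0.25 d [ 0.01 -1.64 -0.01] r [ 0.009 -0.005  0.092]
```

Request:
play_rows([
  {"dx": 0, "dy": -0.9, "dz": 0, "rx": 0.005, "ry": 0, "rz": 0.04, "claw": 0.62},
])

```text
time: 21.2
tool_pos: [0.4797, -0.0024, 0.06]
tool_rot: [0.004, 0.995, -0.099, 0.003]
contact_force: [0.1, -5.9, -0.6]
gripper_width: 0.382
```

```bash
python3 - <<'E'
from h import *
tau(); arc([-.25,-.3])
E
```

```text
t 21.20 yaw -0.199 pos-yaw -0.192 r 0.1446 z 0.0600 tauTool->handle(ccw+): mean -0.836 [-0.84] F [ 0.1 -5.9 -0.6] w 0.382
psi -0.25 d [-0.02 -0.84 -0.  ] r [ 0.007 -0.006  0.051]
psi -0.30 d [ 0.03 -1.56 -0.01] r [ 0.007 -0.006  0.101]
```

Request:
play_rows([
  {"dx": 0, "dy": -0.75, "dz": 0, "rx": 0.005, "ry": 0, "rz": 0.05, "claw": 0.62},
])

```text
time: 21.3
tool_pos: [0.4812, 0.004, 0.0601]
tool_rot: [0.003, 0.992, -0.125, 0.004]
contact_force: [1.4, -6.8, -0.0]
gripper_width: 0.381
```

```bash
python3 - <<'E'
from h import *
tau(); arc([-.3,-.35])
p=np.array([.272,.203,.136,.09,.045,-.005,-.055,-.095,-.137]);t=np.array([.662,.759,.858,.675,.845,.917,.765,.88,.931])
c=np.polyfit(p,t,1);print(c,np.polyval(c,[-.2,-.25,-.3]),np.std(t-np.polyval(c,p)))
E
```

```text
t 21.30 yaw -0.250 pos-yaw -0.238 r 0.1445 z 0.0601 tauTool->handle(ccw+): mean -0.905 [-0.91] F [ 1.4 -6.8 -0. ] w 0.381
psi -0.30 d [-0.04 -0.9   0.  ] r [ 0.005 -0.008  0.05 ]
psi -0.35 d [ 0.02 -1.63  0.  ] r [ 0.005 -0.008  0.1  ]
[-0.5010924   0.83549955] [0.93571803 0.96077265 0.98582727] 0.06763344104424117
```

Request:
play_rows([
  {"dx": 0, "dy": -0.85, "dz": 0, "rx": 0.004, "ry": -0.004, "rz": 0.05, "claw": 0.62},
])

```text
time: 21.4
tool_pos: [0.4831, 0.0111, 0.0601]
tool_rot: [0.003, 0.989, -0.15, 0.003]
contact_force: [0.7, -6.9, -0.4]
gripper_width: 0.38
```

```bash
python3 - <<'E'
from h import *
tau(); arc([-.35,-.4])
E
```

```text
t 21.40 yaw -0.302 pos-yaw -0.288 r 0.1445 z 0.0601 tauTool->handle(ccw+): mean -0.923 [-0.92] F [ 0.7 -6.9 -0.4] w 0.380
psi -0.35 d [-0.03 -0.89  0.  ] r [ 0.005 -0.006  0.048]
psi -0.40 d [ 0.02 -1.62 -0.  ] r [ 0.005 -0.006  0.098]
```

Request:
play_rows([
  {"dx": 0, "dy": -0.8, "dz": 0, "rx": 0.004, "ry": -0.004, "rz": 0.05, "claw": 0.62},
])

```text
time: 21.5
tool_pos: [0.4852, 0.0176, 0.0601]
tool_rot: [0.003, 0.984, -0.176, 0.001]
contact_force: [0.6, -6.9, -1.3]
gripper_width: 0.384
```

```bash
python3 - <<'E'
from h import *
tau(4); arc([-.4,-.45])
E
```

```text
t 21.70 yaw -0.351 pos-yaw -0.338 r 0.1446 z 0.0601 tauTool->handle(ccw+): mean -0.769 [-0.92 -0.68 -0.69 -0.73 -0.82] F [-1.  -5.7  0.4] w 0.375
psi -0.40 d [-0.02 -0.9   0.  ] r [ 0.003 -0.003  0.049]
psi -0.45 d [ 0.03 -1.62  0.  ] r [ 0.003 -0.003  0.099]
```

Request:
play_rows([
  {"dx": 0, "dy": -0.9, "dz": 0, "rx": 0.003, "ry": 0, "rz": 0.05, "claw": 0.62},
  {"dx": 0.05, "dy": -1.6, "dz": 0, "rx": 0.003, "ry": 0, "rz": 0.1, "claw": 0.62},
])

```text
time: 21.9
tool_pos: [0.4908, 0.0314, 0.0601]
tool_rot: [0.002, 0.975, -0.224, 0.002]
contact_force: [-0.2, -7.7, -0.1]
gripper_width: 0.38
```

```bash
python3 - <<'E'
from h import *
tau(); arc([-.5,-.55])
E
```

```text
t 21.90 yaw -0.452 pos-yaw -0.439 r 0.1445 z 0.0601 tauTool->handle(ccw+): mean -1.023 [-1.02] F [-0.2 -7.7 -0.1] w 0.380
psi -0.50 d [-0.04 -0.88  0.  ] r [ 0.004 -0.005  0.048]
psi -0.55 d [ 0.02 -1.61  0.  ] r [ 0.004 -0.005  0.098]
```

Request:
play_rows([
  {"dx": 0, "dy": -0.8, "dz": 0, "rx": 0.003, "ry": 0, "rz": 0.05, "claw": 0.62},
])

```text
time: 22.0
tool_pos: [0.4939, 0.0373, 0.0601]
tool_rot: [0.003, 0.969, -0.249, 0.003]
contact_force: [-1.3, -8.4, 0.0]
gripper_width: 0.38
```

```bash
python3 - <<'E'
from h import *
tau(); arc([-.55])
p=np.array([.272,.203,.136,.09,.045,-.005,-.055,-.095,-.137,-.192,-.238,-.288,-.33]);t=np.array([.662,.759,.858,.675,.845,.917,.765,.88,.931,.836,.905,.923,.92])
c=np.polyfit(p,t,1);print(c,np.polyval(c,[-.4,-.45,-.5,-.55]),np.std(t-np.polyval(c,p)))
E
```

```text
t 22.00 yaw -0.503 pos-yaw -0.485 r 0.1443 z 0.0601 tauTool->handle(ccw+): mean -1.165 [-1.16] F [-1.3 -8.4  0. ] w 0.380
psi -0.55 d [-0.06 -0.94  0.  ] r [ 0.004 -0.007  0.047]
[-0.36172501  0.82008733] [0.96477734 0.98286359 1.00094984 1.01903609] 0.06076206371634586
```

Torque has reached about 1.05 N m (last readings 1.02 and 1.17, fit about 1.0). I'll stop here, unload, open and lift away.

Request:
play_rows([
  {"dx": 0, "dy": 0.4, "dz": 0, "rx": 0, "ry": 0, "rz": 0, "claw": 0.5},
  {"dx": 0, "dy": 0.4, "dz": 0, "rx": 0, "ry": 0, "rz": 0, "claw": 0.35},
  {"dx": 0, "dy": 0.4, "dz": 0, "rx": 0, "ry": 0, "rz": 0, "claw": 0.35},
  {"dx": 0, "dy": 0.4, "dz": -3, "rx": 0, "ry": 0, "rz": 0, "claw": 0.35},
  {"dx": 0, "dy": 0.4, "dz": -7, "rx": 0, "ry": 0, "rz": 0, "claw": 0.35},
])

```text
time: 22.5
tool_pos: [0.4892, 0.035, 0.1281]
tool_rot: [0.003, 0.969, -0.249, -0.0]
contact_force: [0.8, 0.3, 0.2]
gripper_width: 0.651
```

Request:
play_rows([
  {"dx": 0, "dy": 0, "dz": -4, "rx": 0, "ry": 0, "rz": 0, "claw": 0.35},
  {"dx": -1, "dy": 0, "dz": -8, "rx": 0, "ry": 0, "rz": 0, "claw": 0.35},
  {"dx": -2, "dy": 0, "dz": -12, "rx": 0, "ry": 0, "rz": 0, "claw": 0.35},
  {"dx": -2, "dy": 0, "dz": -12, "rx": 0, "ry": 0, "rz": 0, "claw": 0.35},
])

```text
time: 22.9
tool_pos: [0.4746, 0.0461, 0.2559]
tool_rot: [0.001, 0.969, -0.248, 0.006]
contact_force: [0.0, -0.1, -0.5]
gripper_width: 0.649
```

```bash
python3 - <<'E'
from h import *
tau(); f=grab_frame('wrist'); cv2.imwrite('pics/w30.png',f); f=grab_frame('scene'); crop(f,165,120,150,150,4,'s30.png')
E
```

```text
t 22.90 yaw -0.502 pos-yaw -0.478 r 0.1656 z 0.2559 tauTool->handle(ccw+): mean -0.006 [-0.01] F [ 0.  -0.1 -0.5] w 0.649
```

View pics/w30.png

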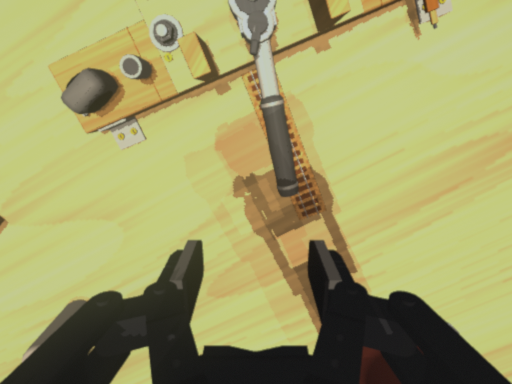

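View pics/s30.png

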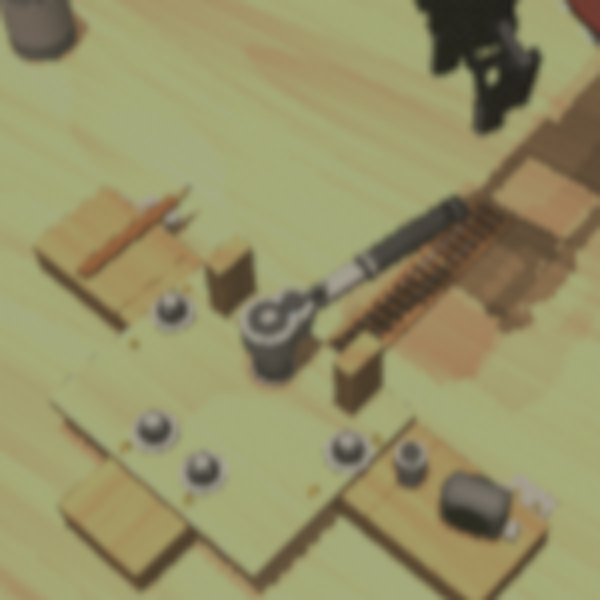

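```bash
python3 - <<'E'
from h import *
f=cv2.imread('pics/w30.png'); crop(f,200,0,120,100,6,'w30c.png'); np.save('T30.npy',toolT())
E
```

```text
(no output)
```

View pics/w30c.png

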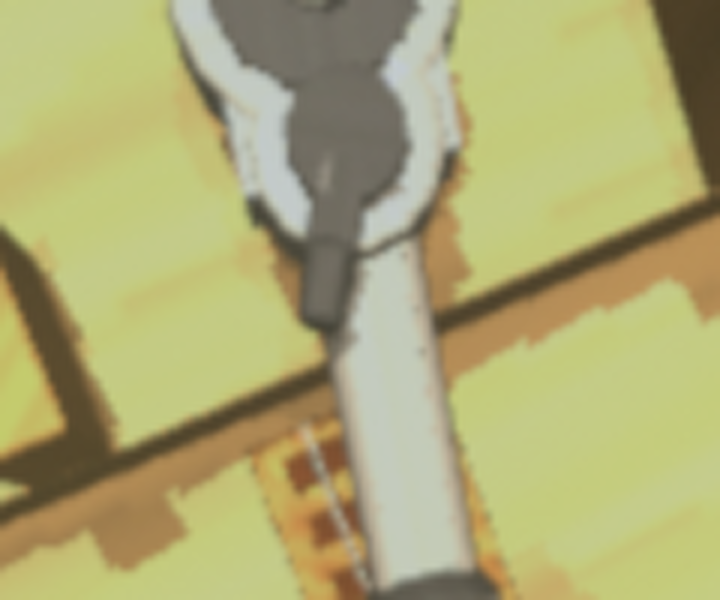

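```bash
python3 - <<'E'
from h import *
T=np.load('T30.npy')
g=lambda c,z: onz('wrist',(200+(c[0]+.5)/6-.5,(c[1]+.5)/6-.5),z,T)
p=g((348,135),.124);t=g((328,285),.132);s=g((424,560),.108)
b=np.array([*B,.12]); ang=lambda a,c:np.arctan2(*(a-c)[[1,0]])
print(p,t,s,'handle',ang(b,s),ang(p,s),'lever',ang(p,t)-ang(b,s))
s2=g((287*6-1200,190*6),.105); print('grip end',s2,ang(b,s2),np.linalg.norm((b-s2)[:2]))
E
```

```text
[ 0.59402402 -0.02279699  0.124     ] [ 0.57715427 -0.01020408  0.132     ] [ 0.5361822  -0.00570834  0.108     ] handle -0.27707152060102397 -0.28726588046879625 lever -0.364172349617877
grip end [0.43755668 0.02573464 0.105     ] -0.29405506717143126 0.19229740543450088
```

```bash
python3 - <<'E'
from h import *
print(monitor.state()['contact_force'],monitor.state()['time']); print(ticket.job_done())
E
```

```text
[-0.46079658  1.22098335 -0.278972  ] 23.0
the job is handed in; nothing more can be done
None
```

I flipped the ratchet to tighten and ran the nut down until it was snug at about 1.0–1.15 N m. The job was handed in at about 23 s.

- **Lever:** I pushed it right over with the shut fingertips. The last picture puts it at about −0.36 rad, on its stop, so it is still set to tighten.
- **Fingertip height:** my first pushes missed because the shut fingertips really end about 24 mm above the reported tool point. I found that from the camera views and corrected for it.
- **Tightening:** I straddled the grip loosely and made four forward strokes. Free running read about 0.38 N m, a little under the 0.4–0.5 given, so the readings may be slightly low. The nut met the washer on stroke 3, and the last two readings on stroke 4 were 1.02 and 1.17 N m. A straight-line fit to the earlier readings gives about 1.0. The readings scatter by about 0.06–0.08 N m; none came near 1.4.
- **After letting go:** the fingers are clear, at about zero force. The ratchet is on the bolt, and the pencil, spare socket, tape measure and track piece look undisturbed. I did not check the other items again at the end.
- **One thing that disagreed:** the handle sprang back about 0.18 rad on release, from about −0.47 to −0.29. I take this as the joint's elastic relaxation, and did not re-measure the torque afterwards.

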